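Hang the pail of spacers on the latching hook stand

TASK

The small steel pail of spacer collars stands on the bench with its wire bail folded flat. Swing the bail fully upright while the pail stays standing, then lift the pail by it to the two-pronged hook stand and, by feel and never forcing it, press the bail's bar down past both sprung keepers until they snap shut over it and the bar, still in your grip, rests firmly on the floor of both seats. Only then let go and leave the pail hanging there; do not let the pail tip or swing hard on the way, and leave everything else where it is.

Things in the scene. Friction and masses are not known exactly. Their poses are not given: they have to be found in the camera images.
- pail: Open round pail of sheet steel with a few collars in it that stay put. 85 mm tall, outer diameter 92 mm at the foot, 104 at the rim, 0.43 to 0.65 kg with its bail. Origin: centre of its underside, z up. The bail's two pivots are at (0, +62, 78) and (0, -62, 78) mm in this frame: it swings about the pail's own y axis at height 78 mm.
- bail (a joint): Angle of the wire bail (rad): 0 = flat and level on the pail's own -x side (the bar then 100 mm from the pail's axis, 42 mm clear of the rim); 1.57 = upright; 3.14 = flat on the +x side. It turns with light friction and falls back flat when let go.
- bail_mid (a point): Centre of the bail's bar, the place to grip, 100 mm from the pivot line. The bar is straight along this frame's y axis (parallel to the pivots) for 48 mm each way, then bends to the pivots: 6 mm steel wire, its middle 44 mm in a black sleeve 12 mm thick that turns on it with light friction. With the bail upright and the pail hanging, the bar is 178 mm above the pail's underside.
- stand: Steel stand fixed to the bench. Origin: on the bench right below the midpoint of the two seats, z up. The pail comes from its own -x side. A head clamped on the post carries two equal prongs, 8 mm thick, at y = +34 and -34 mm, that run along x; between them (x = -40 to +90) all is free for the fingers. The bail's bar goes across both, along the stand's y.
- seat_low (a point): Point fixed on the stand, 225 mm over the bench above its origin: the midpoint of the seat floors when the head is at its LOWEST. The head's true height is not reported: the seat floors lie 0 to 28 mm above this point, to be found by feel; the head does not yield. The seats are grooves x = -6 to +6 mm wide; a seated bar's centre is 3 mm over the floor.
- post_top (a point): Top of the steel post (20 mm diameter), at stand x = +112 mm; base plate x = +70 to +180, head block x = +94 to +130 mm, y = -42 to +42. Relative to the seat floor: prong undersides are 12 mm below it; front tips rise to 32 mm and lean out to x = -18 mm; rear uprights at x = +20 to +26 reach 44 mm. A bar carried 292 to 302 mm over the bench clears the tips at any head height.
- keeper_a (a joint): Brass sprung keeper of the prong at stand y = +34 mm (rad). 0 = shut: from its pivot (x = +17, 40 mm over the seat floor) it slopes down and forward to x = -3 mm, 10 mm over the floor, closing the groove. A bar pressed down at x = 0 meets it with its centre 20 to 26 mm over the floor, swings it back to 0.1 to 0.3, and it snaps to 0 when the bar is past, some 6 mm over its seat.
- keeper_b (a joint): The same keeper of the prong at stand y = -34 mm. The pail's own weight does not open the keepers: it would rest on them half way, with values above 0.03. The two together need roughly 9 to 17 N downward, the pail's weight included. More than 28 N between pail and stand is too much.
- arbor: Bystander: loose steel pin, 28 mm diameter, 75 mm tall, standing between the pail and the stand. Origin: centre of its underside.
- spacer: Bystander: loose dark steel ring, 52 mm diameter, 22 mm tall. Origin: centre of its underside.
- spacer_low: Bystander: loose dark steel ring, 56 mm diameter, 12 mm tall. Origin: centre of its underside.
- cutterhead: Bystander: loose dark cutter head, 84 mm diameter, 110 mm tall. Origin: centre of its underside.
- groover: Bystander: loose brass-coloured disc cutter, 140 mm diameter, 22 mm thick. Origin: centre of its underside.
- spanner: Bystander: loose spanner lying flat. Origin: underside of its middle.
Things that resemble listed ones, but are neither listed nor needed, are in the scene too. Leave any orange look-alike of the pail alone.

How it is judged:
By the outcome, as a careful person would: the job done as asked, in the order asked, and still so for the second after the job is handed in, with the robot touching nothing.
It also fails if it takes over 72 s, if anything falls off the work surface, if the arm or the gripper's body presses on something with over 40 N, if the wrist force passes 120 N, or if a joint passes its speed limit or range.

ROBOT

A 7-joint arm with a two-finger parallel gripper is mounted at the origin on the work surface. World frame = base frame: x ahead of the robot, y to its left, z up, the work surface at z = 0. Lengths are in mm, angles in rad, forces in N, time in s.
With the tool pointing down it reaches from about 425 to 925 mm from the base axis. Payload 6.8 kg.
Tool frame: the origin (TCP) lies at the very end of the fingers, on their centre line; the grasp point (between the pads) lies 19 mm behind it; z points along the fingers, y is the direction in which the jaws open and shut (so a half turn about z gives the same grasp; the last joint's range is limited). The gripper opens to 88 mm and grips with 3 to 60 N. Pads are 20 mm wide; open, the fingers measure 115 mm over their backs; the gripper's body (75 mm by 178 mm) begins 61 mm behind the grasp point.
Start: joints at [1.127, 0.477, 0.022, 1.555, -0.011, 1.109, -0.083], TCP at [222.439, -637.313, 222.664] pointing down, gripper open.
Joint ranges: [-2.96, 2.96], [-0.34, 2.1], [-1.41, 1.46], [0.24, 2.44], [-1.37, 4.51], [0.17, 1.92], [-2.96, 2.96]. Speed limits (rad/s): [2.39, 2.39, 3.14, 3.14, 3.14, 3.14, 3.14].

INTERFACE

Orientations are given as a unit quaternion [x, y, z, w].
In Python, from station import robot gives the robot as it stands.
- The arm moves only by the tool servo_tool, never from a script. Its argument "rows" is a list of rows, each an object of numbers: "tx", "ty", "tz": the shift along the tool's x, y, z in m; "rx", "ry", "rz": the turn, a rotation vector about the tool's x, y, z in rad; "fingers": the closure, from 0 (fully open) to 1 (shut). In form: [{"tx": .., "ty": .., "tz": .., "rx": .., "ry": .., "rz": .., "fingers": ..}, ...]. A call has 1 to 12 rows; each row shifts and turns the commanded pose from where the row before left it, along the tool's axes as they then stand; what a row does not reach is not made up. A row lasts 1/8 s, in which the tool goes at most 62.5 mm and 10.7 degrees, less where a joint would pass 70% of its speed; a pose out of reach is approached as far as the arm can. A call is refused whole if a number of a shift passes 0.0625 or a number of a turn 0.188, either way. A call with a gripper value outside its range is refused whole. The fingers move at their own pace and stop on an object; "newtons" is the grip in N (left out, the last holds). Time passes only in rows, so rows that do not move let the fingers close. It gives the time, the measured TCP pose, the force and the opening at its end, in the units of the state.
- robot.get_state(): the state, without advancing time (a new reading comes with each control period).
- robot.grab_frame(name): name is "side" or "top"; returns a dict with "image" (400x640x3 uint8, red, green, blue), "depth" (400x640 float32, mm along the optical axis (not along the pixel's ray), 0 where there is no reading), "mtx" (3x3 intrinsics, pixels), "eye" and "rotation" of the camera in the world. Camera axes: x right, y up, looking along -z (the intrinsics and any distortion apply to the point x, -y, -z); pixel columns grow to the right and rows downward; lengths in mm; the calibration is good to about 2 mm. A picture is of the moment at which its call begins.
- robot.close_job(): hands the job in, once; it reports no verdict.
The state is a dict: "time": time; "joint_pos": joint angles; "joint_velocities": joint speeds; "joint_torque": joint torques, N m; "ee_pos": TCP position; "tool_rot": TCP orientation; "ft_force": force on the tool from outside, world axes, zero at the start; "moment": the same for the moment, N m; "gripper_width": opening from 0.0 (shut) to 1.0 (fully open).
Only numpy, scipy, OpenCV 4.12 (cv2) and the standard library are available. Lean on these libraries where they do the work, as an engineer would, in place of code of your own. Each camera call takes 0.05 s, during which the arm holds its last target.

## Working session

There is one attempt and no reset: what is moved stays moved. The work goes in short steps, Python scripts to look and compute and a tool call to move; the robot and the scene stay as the last step left them, time stands still between calls to the robot, and variables do not carry over. Pictures are saved under pics/ and viewed, and the job is handed in when it is done.

Besides the shell and the picture viewer there is one more tool, called as name(argument=value, ...), one argument or row to a line, values as JSON. servo_tool: Moves the arm, as the interface text tells. Its arguments: {"type":"object","properties":{"rows":{"type":"array","items":{"type":"object","properties":{"tx":{"type":"number"},"ty":{"type":"number"},"tz":{"type":"number"},"rx":{"type":"number"},"ry":{"type":"number"},"rz":{"type":"number"},"fingers":{"type":"number"}}}},"newtons":{"type":"number"}},"required":["rows"]}

```bash
ls; mkdir -p pics; python3 - <<'E'
from station import robot
import cv2,numpy as np
s=robot.get_state();print({k:np.round(v,3) for k,v in s.items()})
for n in("side","top"):
    f=robot.grab_frame(n);cv2.imwrite(f"pics/{n}0.png",f["image"][:,:,::-1]);np.savez(f"{n}0.npz",**f)
    print(n,f["mtx"],f["eye"],f["rotation"],f.keys())
E
```

```text
pics
{'time': np.float64(0.0), 'joint_pos': array([ 1.127,  0.478,  0.022,  1.556, -0.012,  1.109, -0.083]), 'joint_velocities': array([ 0.   , -0.   ,  0.001, -0.   , -0.   ,  0.001, -0.001]), 'joint_torque': array([ 0.0000e+00, -5.8285e+01,  1.5350e+00, -2.7260e+01, -5.4000e-02,
        1.7000e-02,  0.0000e+00]), 'ee_pos': array([ 222.201, -636.755,  221.718]), 'tool_rot': array([ 0.986,  0.167, -0.   , -0.001]), 'ft_force': array([-0.012, -0.092, -0.293]), 'moment': array([ 0.035, -0.007, -0.002]), 'gripper_width': np.float64(1.001)}
side [[503.60311026   0.         321.85165139]
 [  0.         503.60311026 201.12092051]
 [  0.           0.           1.        ]] [  17.39296835  996.44161162 1046.62676172] [-0.09980206  0.43026898  0.87802422 -0.18434104] dict_keys(['image', 'depth', 'mtx', 'eye', 'rotation'])
top [[430.01715275   0.         319.86695625]
 [  0.         430.01715275 203.21418357]
 [  0.           0.           1.        ]] [ 259.30212078  -19.76468538 1605.14777226] [-0.05108202  0.05260755  0.71154632 -0.69880248] dict_keys(['image', 'depth', 'mtx', 'eye', 'rotation'])
```

View pics/side0.png

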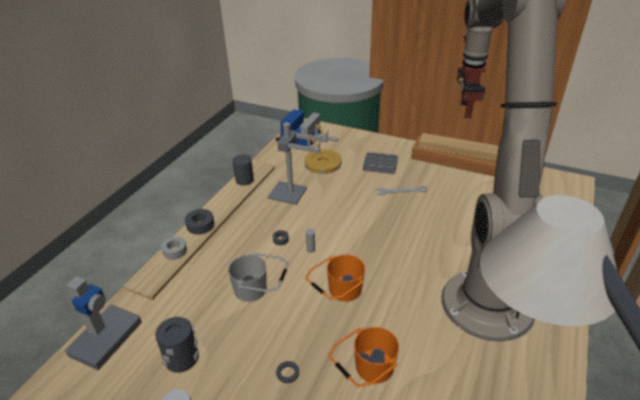

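View pics/top0.png

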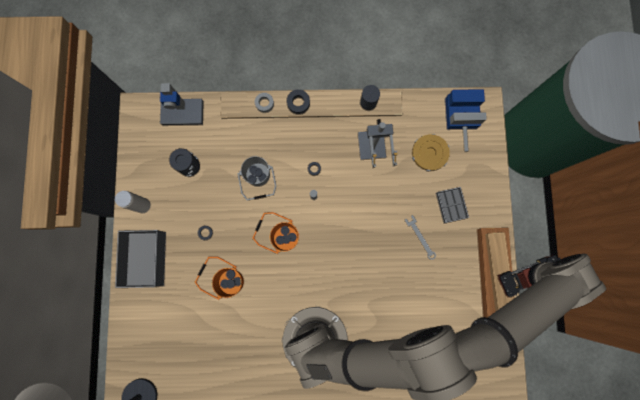

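```bash
cat > h.py <<'E'
import numpy as np,cv2
from scipy.spatial.transform import Rotation as R
def ld(n): return dict(np.load(n+".npz"))
def ray(f,u,v):
    K=f["mtx"];d=np.array([(u-K[0,2])/K[0,0],-(v-K[1,2])/K[1,1],-1.0]);return R.from_quat(f["rotation"]).apply(d)
def onz(f,u,v,z):
    d=ray(f,u,v);return f["eye"]+d*(z-f["eye"][2])/d[2]
def dep(f,u,v):
    return f["eye"]+ray(f,u,v)*f["depth"][int(round(v)),int(round(u))]
def proj(f,p):
    c=R.from_quat(f["rotation"]).inv().apply(np.asarray(p,float)-f["eye"]);K=f["mtx"]
    return np.array([K[0,2]+K[0,0]*c[...,0]/-c[...,2],K[1,2]-K[1,1]*c[...,1]/-c[...,2]]).T
def cloud(f):
    v,u=np.mgrid[:400,:640];K=f["mtx"]
    d=np.stack([(u-K[0,2])/K[0,0],-(v-K[1,2])/K[1,1],-np.ones(u.shape)],-1)
    return f["eye"]+R.from_quat(f["rotation"]).apply((d*f["depth"][...,None]).reshape(-1,3)).reshape(400,640,3)
def crop(f,u0,v0,w,h,s,name):
    im=f["image"][v0:v0+h,u0:u0+w,::-1];cv2.imwrite("pics/"+name,cv2.resize(im,None,fx=s,fy=s,interpolation=cv2.INTER_CUBIC))
E
python3 - <<'E'
from h import *
t=ld("top0");s=ld("side0")
crop(t,215,110,200,110,4,"t_c.png");crop(s,210,100,160,210,3,"s_c.png")
for p in[(256,172),(260,197),(378,145),(313,195),(120,230)]:print(p,dep(t,*p).round(1),t["depth"][p[1],p[0]])
for p in[(248,275),(284,272),(290,190),(311,240)]:print(p,dep(s,*p).round(1))
E
```

```text
(256, 172) [615.1 212.   27.2] 1612.2378
(260, 197) [509.8 188.4  88.2] 1536.5297
(378, 145) [ 716.5 -252.     9. ] 1646.597
(313, 195) [515.9  -0.9  74.5] 1551.6045
(120, 230) [408.7 722.9   0.9] 1606.2584
(248, 275) [635.5 173.4  13.2]
(284, 272) [511.9 180.3  81.5]
(290, 190) [ 702.3 -220.9   26.1]
(311, 240) [515.5   5.9  50.1]
```

View pics/t_c.png

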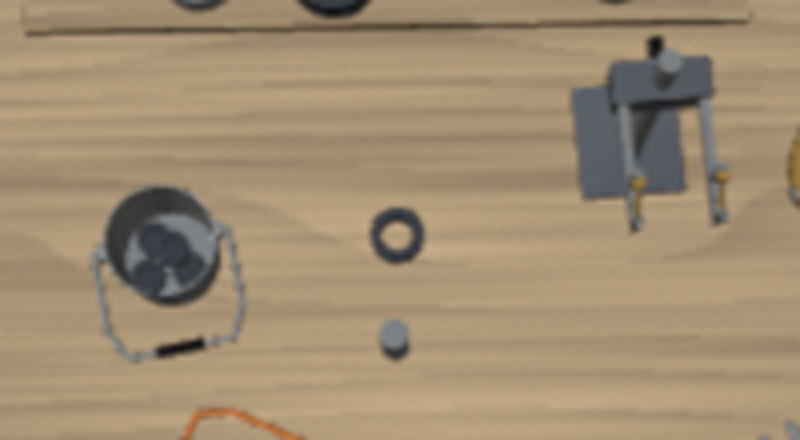

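View pics/s_c.png

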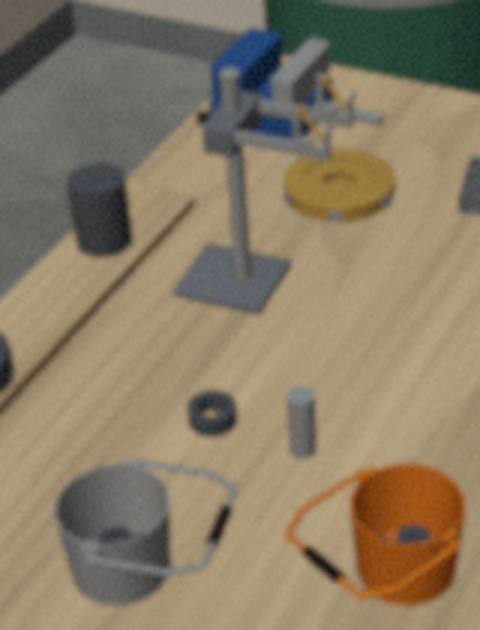

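```bash
python3 - <<'E'
from h import *
t=ld("top0");s=ld("side0")
# sleeve
for f,n,(u0,u1,v0,v1) in[(t,"t",(246,275,190,204)),(s,"s",(276,292,262,288))]:
    g=f["image"][v0:v1,u0:u1].max(-1); m=g<70
    vv,uu=np.nonzero(m);c=(uu.mean()+u0,vv.mean()+v0)
    r=cv2.minAreaRect(np.stack([uu+u0,vv+v0],1).astype(np.float32))
    print(n,m.sum(),c,r,onz(f,*c,78+0).round(1), onz(f,*c,82).round(1)); 
    if n=="t": ct=c
    else: cs=c
def tri(pt,ps):
    d1=ray(t,*pt);d2=ray(s,*ps);d1/=np.linalg.norm(d1);d2/=np.linalg.norm(d2)
    A=np.stack([d1,-d2],1);x=np.linalg.lstsq(A,s["eye"]-t["eye"],rcond=None)[0]
    a=t["eye"]+d1*x[0];b=s["eye"]+d2*x[1];return (a+b)/2,np.linalg.norm(a-b)
print("sleeve tri",tri(ct,cs))
for f,n in[(t,"top"),(s,"side")]:
    P=cloud(f)
    m=(np.abs(P[...,0]-600)<130)&(np.abs(P[...,1]-205)<110)&(P[...,2]>79)&(P[...,2]<95)
    hsv=f["image"].astype(int); m&=(hsv.max(-1)-hsv.min(-1)<40)
    Q=P[m];print(n,len(Q),Q[:,2].mean())
    q=Q[Q[:,0]>560]
    A=np.c_[2*q[:,:2],np.ones(len(q))];x=np.linalg.lstsq(A,(q[:,:2]**2).sum(1),rcond=None)[0]
    print("rim c",x[:2],np.sqrt(x[2]+x[0]**2+x[1]**2))
    # table
    b=P[300:330,280:330] if n=="top" else P[200:230,400:420]
    print("bench",np.median(b[...,2]))
# stand
P=cloud(t)
for lo,hi in[(4,14),(200,245),(245,262),(262,290),(290,330)]:
    m=(P[...,0]>560)&(P[...,0]<800)&(np.abs(P[...,1]+260)<110)&(P[...,2]>lo)&(P[...,2]<hi)
    Q=P[m];vv,uu=np.nonzero(m)
    print(lo,len(Q)); 
    if len(Q)<130:
        for a in sorted(zip(vv,uu)):print(a,P[a].round(0),t["image"][a],end=";")
E
```

```text
t 24 (np.float64(259.8333333333333), np.float64(196.5)) ((259.5294494628906, 196.61766052246094), (1.9402848482131958, 11.399173736572266), 75.96376037597656) [513.3 190.4  78. ] [512.7 189.8  82. ]
s 25 (np.float64(282.92), np.float64(274.44)) ((283.0172424316406, 274.2068786621094), (2.0426485538482666, 11.14172077178955), 21.801406860351562) [512.2 186.5  78. ] [510.1 189.8  82. ]
sleeve tri (array([511.64462886, 189.50456496,  81.40913236]), np.float64(2.342430244273042))
top 205 83.32664163535998
rim c [602.52545691 205.44722266] 56.46665749364025
bench 9.576220594056622
side 304 82.00126070088072
rim c [605.98239553 207.91875799] 54.171388491438876
bench -1.6866923731714678
4 629
200 473
245 49
(np.int64(126), np.int64(378)) [ 709. -218.  259.] [84 86 90];(np.int64(127), np.int64(378)) [ 707. -219.  254.] [82 84 85];(np.int64(128), np.int64(378)) [ 704. -219.  252.] [81 82 83];(np.int64(129), np.int64(378)) [ 703. -220.  245.] [78 78 78];(np.int64(129), np.int64(379)) [ 698. -221.  260.] [67 66 65];(np.int64(129), np.int64(381)) [ 698. -227.  261.] [52 52 51];(np.int64(129), np
[... 6168 characters left out ...]
nt64(396)) [ 611. -271.  269.] [143 114  64];(np.int64(155), np.int64(373)) [ 610. -197.  267.] [129 105  65];(np.int64(155), np.int64(374)) [ 611. -201.  264.] [151 119  65];(np.int64(155), np.int64(375)) [ 607. -202.  278.] [147 117  64];(np.int64(155), np.int64(395)) [ 609. -268.  267.] [104  85  54];(np.int64(156), np.int64(373)) [ 605. -196.  274.] [118  97  63];(np.int64(156), np.int64(374)) [ 606. -200.  267.] [139 108  58];(np.int64(156), np.int64(375)) [ 605. -203.  273.] [129 103  66];(np.int64(157), np.int64(374)) [ 604. -201.  263.] [116  94  62];(np.int64(166), np.int64(374)) [ 575. -200.  262.] [111 113 111];(np.int64(166), np.int64(375)) [ 575. -203.  263.] [141 135 124];290 0
```

```bash
python3 - <<'E'
from h import *
t=ld("top0");s=ld("side0")
# sleeve direction top
for f,a in[(t,((246,275,190,204))),(s,(276,292,262,288))]:
    u0,u1,v0,v1=a;w=(110-f["image"][v0:v1,u0:u1].max(-1).astype(float)).clip(0)
    vv,uu=np.mgrid[v0:v1,u0:u1];q=np.array([onz(f,x,y,78)[:2] for x,y in zip(uu.ravel(),vv.ravel())]);w=w.ravel()
    c=(q*w[:,None]).sum(0)/w.sum();C=np.cov(q.T,aweights=w);e=np.linalg.eigh(C)[1][:,1];e*=np.sign(e[1])
    print("sleeve c",c,"yaw",np.arctan2(-e[0],e[1]))
for px in[(239.5,173.7),(271.2,167.5)]:print("pivot top",onz(t,*px,78))
for px in[(210+72/3,100+548/3),(210+140/3,100+464/3)]:print("pivot side",onz(s,*px,78))
# project hypotheses
for c,yw in[((604,206),0.18)]:
    for f in(t,s):
        th=np.arange(0,6.28,.785);print(proj(f,np.c_[c[0]+52*np.cos(th),c[1]+52*np.sin(th),85+0*th]).round(1).tolist())
# base plate
P=cloud(t);m=((P[...,0]>600)&(P[...,0]<800)&(np.abs(P[...,1]+240)<90)&(t["image"].max(-1)<100)&(P[...,2]<50)).astype(np.uint8)
vv,uu=np.nonzero(m);r=cv2.minAreaRect(np.stack([uu,vv],1).astype(np.float32));b=cv2.boxPoints(r)
print(m.sum(),b,[onz(t,*x,8)[:2].round(1).tolist() for x in b])
# prongs row centroid, plane z=floor ~235
crop(t,355,115,50,60,12,"t_st.png");crop(s,260,105,90,105,6,"s_st.png");crop(t,230,150,60,55,12,"t_p.png")
E
```

```text
sleeve c [513.26397893 190.88988773] yaw 0.18391011668475873
sleeve c [512.34076706 187.06357123] yaw 0.19295375447301563
pivot top [598.44573735 264.29178874  78.        ]
pivot top [619.3964316  149.33435703  78.        ]
pivot side [616.17368183 263.45605954  78.        ]
pivot side [614.69104794 148.04454101  78.        ]
[[255.4, 157.5], [245.2, 161.7], [240.9, 171.7], [245.0, 181.7], [255.2, 185.6], [265.5, 181.3], [269.7, 171.3], [265.5, 161.4]]
[[232.5, 262.3], [229.9, 272.8], [238.8, 280.7], [253.9, 280.9], [266.0, 273.2], [267.7, 262.6], [258.7, 255.3], [244.4, 255.1]]
202 [[358.1827  132.55838]
 [383.62436 130.74112]
 [385.4924  156.8934 ]
 [360.05075 158.71066]] [[767.5, -177.8], [773.0, -276.0], [669.5, -279.0], [664.1, -181.7]]
```

View pics/t_st.png

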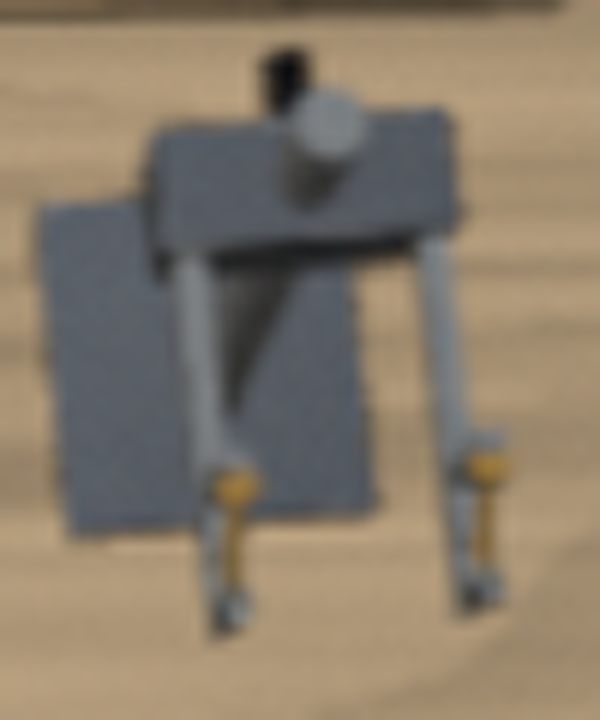

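View pics/s_st.png

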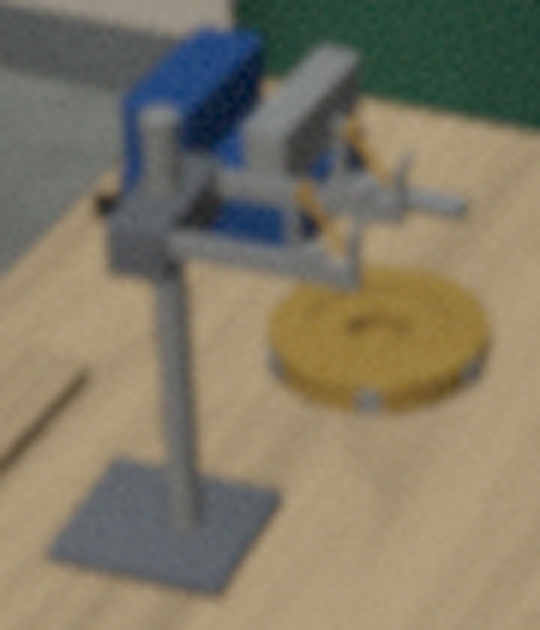

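View pics/t_p.png

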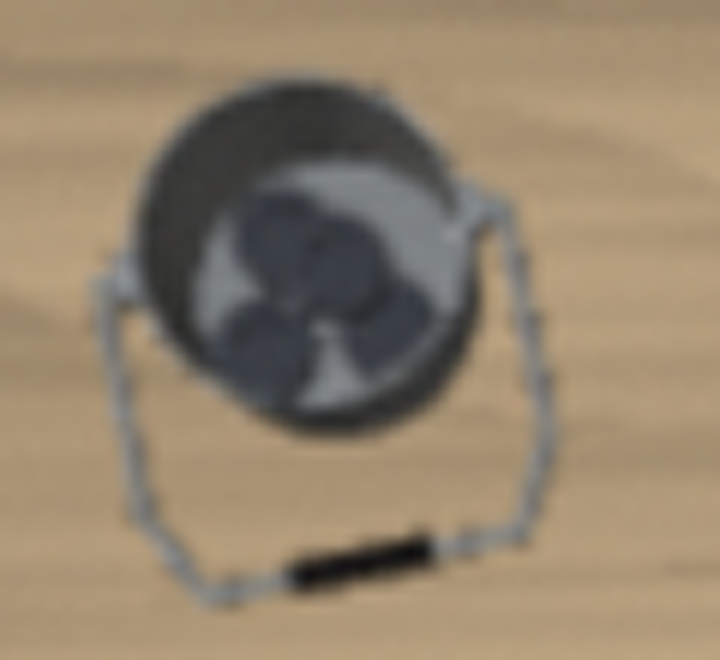

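```bash
cat > rim.py <<'E'
from h import *
from scipy.optimize import least_squares
def rim(f,c0,z=85,half=0.0):
    u,v=proj(f,[*c0,z]); away=np.array(c0)-f["eye"][:2];away/=np.linalg.norm(away)
    im=cv2.GaussianBlur(f["image"],(3,3),0).astype(float);sat=im.max(-1)-im.min(-1)
    pts=[]
    for th in np.arange(0,2*np.pi,.05):
        d=np.array([np.cos(th),np.sin(th)])
        if d@away<half: continue
        r=np.arange(35,70,.5);px=proj(f,np.c_[c0[0]+r*d[0],c0[1]+r*d[1],z+0*r]).astype(np.float32)
        s=cv2.remap(sat.astype(np.float32),px[:,0].reshape(1,-1),px[:,1].reshape(1,-1),cv2.INTER_LINEAR)[0]
        g=np.gradient(s);k=g.argmax()
        if g[k]>.3: pts.append(np.r_[c0+r[k]*d])
    pts=np.array(pts)
    res=least_squares(lambda p:np.hypot(*(pts-p[:2]).T)-52,[*c0],loss="soft_l1",f_scale=1.5)
    A=least_squares(lambda p:np.hypot(*(pts-p[:2]).T)-p[2],[*c0,52],loss="soft_l1",f_scale=1.5)
    return len(pts),res.x.round(1),A.x.round(1),np.median(np.abs(res.fun)).round(2)
if __name__=="__main__":
    for n in("top0","side0"):
        f=ld(n)
        for h in(-.2,0.1,.4):print(n,h,rim(f,np.array([606.,206.]),half=h))
E
python3 rim.py
```

```text
top0 -0.2 (71, array([610.9, 209.4]), array([610.2, 209.1,  52.6]), np.float64(0.93))
top0 0.1 (59, array([610.7, 209.8]), array([606.7, 208.7,  55.4]), np.float64(0.87))
top0 0.4 (46, array([610.9, 209.4]), array([608.5, 208. ,  54.3]), np.float64(0.86))
side0 -0.2 (71, array([608.1, 208. ]), array([609.9, 205.7,  49.8]), np.float64(1.62))
side0 0.1 (59, array([607.9, 207.6]), array([609.8, 205.3,  49.7]), np.float64(1.63))
side0 0.4 (47, array([607.2, 206.1]), array([608.9, 204.7,  50. ]), np.float64(2.14))
```

```bash
cat >> h.py <<'E'
def tri(t,pt,s,ps):
    d1=ray(t,*pt);d2=ray(s,*ps);d1/=np.linalg.norm(d1);d2/=np.linalg.norm(d2)
    x=np.linalg.lstsq(np.stack([d1,-d2],1),s["eye"]-t["eye"],rcond=None)[0]
    a=t["eye"]+d1*x[0];b=s["eye"]+d2*x[1];return ((a+b)/2).round(1),np.linalg.norm(a-b).round(1)
E
python3 - <<'E'
from h import *
t=ld("top0");s=ld("side0")
for n,a,b in[("post",(382.4,125.2),(286.7,123.7)),("kpa",(374.8,155.6),(310.8,136.3)),("kpb",(395.7,153.75),(318.3,125.3)),("tipa",(374.75,165.4),(319,144.7)),("tipb",(395.6,163.9),(327.3,131.3)),("sleeve",(259.8,196.5),(282.9,274.4)),("arbortop",(313.6,193.7),(310.5,231))]:
    print(n,tri(t,a,s,b))
# front-lower base edge, side base corners
for px in[(70,535),(378,510),(40,205)]:print(onz(t,355+px[0]/12,115+px[1]/12,8).round(1))
for px in[(118,460),(282,490),(218,592),(50,553)]:print("s",onz(s,260+px[0]/6,105+px[1]/6,8).round(1))
E
```

```text
post (array([ 703.8, -229.8,  277.9]), np.float64(1.7))
kpa (array([ 607.2, -202.8,  268.5]), np.float64(0.4))
kpb (array([ 611.8, -269.2,  271.3]), np.float64(0.5))
tipa (array([ 581.1, -204.8,  243.7]), np.float64(0.2))
tipb (array([ 582.1, -270.4,  255.7]), np.float64(0.2))
sleeve (array([511.6, 189.6,  81.7]), np.float64(2.3))
arbortop (array([520.4,  -3.1,  76.3]), np.float64(0.1))
[ 660.7 -184.6    8. ]
[ 667.1 -282.7    8. ]
[ 769.4 -178.4    8. ]
s [ 771.4 -272.9    8. ]
s [ 668.3 -283.4    8. ]
s [ 659.4 -181.5    8. ]
s [ 764.1 -176.5    8. ]
```

```bash
cat > mv.py <<'E'
import sys,json
from h import *
from station import robot
def rows(wps,nd=4):
    """wps: list of (x,y,z,phi,nrows); tool down; prints rows in tool axes, starting from measured pose"""
    st=robot.get_state();p=np.array(st["ee_pos"]);Rm=R.from_quat(st["tool_rot"])
    x=Rm.apply([1,0,0]);ph=np.arctan2(x[1],x[0]);out=[];n0=0
    tilt=Rm.apply([0,0,1])
    print("t",round(float(st["time"]),2),"p",p.round(1),"phi",ph.round(4),"zax",tilt.round(4),"F",np.round(st["ft_force"],2),"w",round(float(st["gripper_width"])*88,1),"j",np.round(st["joint_pos"],2))
    for X,Y,Z,F,n in wps:
        q=np.array([X,Y,Z]);dp=(q-p)/n;df=(F-ph)/n
        for i in range(n):
            c,s=np.cos(ph),np.sin(ph)
            # tool x=(c,s,0), y=(s,-c,0), z=(0,0,-1)
            r=dict(tx=dp[0]*c+dp[1]*s,ty=dp[0]*s-dp[1]*c,tz=-dp[2],rz=-df)
            r={k:round(float(v)/(1000 if k[0]=="t" else 1),nd) for k,v in r.items()}
            out.append(r);ph+=df
        p=q
    print(json.dumps(out))
E
python3 -c "
from mv import *
rows([(225,-630,330,.336,2),(480,-260,330,1.0,9)])"
```

```text
t 0.1 p [ 222.3 -636.8  221.8] phi 0.3358 zax [-6.0e-04  1.5e-03 -1.0e+00] F [-0.28  0.9  -0.19] w 87.8 j [ 1.13  0.48  0.02  1.56 -0.01  1.11 -0.08]
[{"tx": 0.0024, "ty": -0.0028, "tz": -0.0541, "rz": -0.0001}, {"tx": 0.0024, "ty": -0.0028, "tz": -0.0541, "rz": -0.0001}, {"tx": 0.0403, "ty": -0.0295, "tz": -0.0, "rz": -0.0738}, {"tx": 0.0424, "ty": -0.0264, "tz": -0.0, "rz": -0.0738}, {"tx": 0.0442, "ty": -0.0232, "tz": -0.0, "rz": -0.0738}, {"tx": 0.0458, "ty": -0.0199, "tz": -0.0, "rz": -0.0738}, {"tx": 0.0471, "ty": -0.0165, "tz": -0.0, "rz": -0.0738}, {"tx": 0.0482, "ty": -0.013, "tz": -0.0, "rz": -0.0738}, {"tx": 0.049, "ty": -0.0094, "tz": -0.0, "rz": -0.0738}, {"tx": 0.0496, "ty": -0.0057, "tz": -0.0, "rz": -0.0738}, {"tx": 0.0499, "ty": -0.0021, "tz": -0.0, "rz": -0.0738}]
```

servo_tool(
  rows=[
    {"tx": 0.0024,"ty": -0.003,"tz": -0.054},
    {"tx": 0.0024,"ty": -0.003,"tz": -0.054},
    {"tx": 0.04,"ty": -0.03,"rz": -0.074},
    {"tx": 0.042,"ty": -0.026,"rz": -0.074},
    {"tx": 0.044,"ty": -0.023,"rz": -0.074},
    {"tx": 0.046,"ty": -0.02,"rz": -0.074},
    {"tx": 0.047,"ty": -0.0165,"rz": -0.074},
    {"tx": 0.048,"ty": -0.013,"rz": -0.074},
    {"tx": 0.049,"ty": -0.009,"rz": -0.074},
    {"tx": 0.05,"ty": -0.006,"rz": -0.074},
    {"tx": 0.05,"ty": -0.002,"rz": -0.074,"fingers": 0.52},
  ],
  newtons=6,
)

```text
$.rows[0]: bad value
```

```bash
python3 -c "
from mv import *
rows([(512,189,260,1.758,11),(512,189,140,1.758,4)])"
```

```text
t 0.1 p [ 222.3 -636.8  221.8] phi 0.3358 zax [-6.0e-04  1.5e-03 -1.0e+00] F [-0.28  0.9  -0.19] w 87.8 j [ 1.13  0.48  0.02  1.56 -0.01  1.11 -0.08]
[{"tx": 0.0496, "ty": -0.0622, "tz": -0.0035, "rz": -0.1293}, {"tx": 0.0572, "ty": -0.0553, "tz": -0.0035, "rz": -0.1293}, {"tx": 0.0639, "ty": -0.0474, "tz": -0.0035, "rz": -0.1293}, {"tx": 0.0694, "ty": -0.0388, "tz": -0.0035, "rz": -0.1293}, {"tx": 0.0739, "ty": -0.0295, "tz": -0.0035, "rz": -0.1293}, {"tx": 0.0771, "ty": -0.0198, "tz": -0.0035, "rz": -0.1293}, {"tx": 0.079, "ty": -0.0097, "tz": -0.0035, "rz": -0.1293}, {"tx": 0.0796, "ty": 0.0006, "tz": -0.0035, "rz": -0.1293}, {"tx": 0.0788, "ty": 0.0108, "tz": -0.0035, "rz": -0.1293}, {"tx": 0.0768, "ty": 0.0209, "tz": -0.0035, "rz": -0.1293}, {"tx": 0.0734, "ty": 0.0306, "tz": -0.0035, "rz": -0.1293}, {"tx": 0.0, "ty": 0.0, "tz": 0.03, "rz": 0.0}, {"tx": 0.0, "ty": 0.0, "tz": 0.03, "rz": 0.0}, {"tx": 0.0, "ty": 0.0, "tz": 0.03, "rz": 0.0}, {"tx": 0.0, "ty": 0.0, "tz": 0.03, "rz": 0.0}]
```

servo_tool(
  rows=[
    {"tx": 0.0024,"ty": -0.003,"tz": -0.054,"rx": 0,"ry": 0,"rz": 0,"fingers": 0},
    {"tx": 0.0024,"ty": -0.003,"tz": -0.054,"rx": 0,"ry": 0,"rz": 0,"fingers": 0},
    {"tx": 0.04,"ty": -0.03,"tz": 0,"rx": 0,"ry": 0,"rz": -0.074,"fingers": 0},
    {"tx": 0.042,"ty": -0.026,"tz": 0,"rx": 0,"ry": 0,"rz": -0.074,"fingers": 0},
    {"tx": 0.044,"ty": -0.023,"tz": 0,"rx": 0,"ry": 0,"rz": -0.074,"fingers": 0},
    {"tx": 0.046,"ty": -0.02,"tz": 0,"rx": 0,"ry": 0,"rz": -0.074,"fingers": 0},
    {"tx": 0.047,"ty": -0.0165,"tz": 0,"rx": 0,"ry": 0,"rz": -0.074,"fingers": 0},
    {"tx": 0.048,"ty": -0.013,"tz": 0,"rx": 0,"ry": 0,"rz": -0.074,"fingers": 0.52},
    {"tx": 0.049,"ty": -0.009,"tz": 0,"rx": 0,"ry": 0,"rz": -0.074,"fingers": 0.52},
    {"tx": 0.05,"ty": -0.006,"tz": 0,"rx": 0,"ry": 0,"rz": -0.074,"fingers": 0.52},
    {"tx": 0.05,"ty": -0.002,"tz": 0,"rx": 0,"ry": 0,"rz": -0.074,"fingers": 0.52},
  ],
  newtons=6,
)

```text
time: 1.48
ee_pos: [479.7, -258.6, 330.4]
tool_rot: [0.877, 0.481, -0.0, -0.0]
ft_force: [-0.0, -0.1, -0.2]
gripper_width: 0.584
```

```bash
python3 -c "
from mv import *
rows([(512,189,220,1.758,12),(512,189,140,1.758,4)])"
```

```text
t 1.48 p [ 479.7 -258.6  330.4] phi 1.0041 zax [-5.e-04  1.e-04 -1.e+00] F [-0.04 -0.11 -0.2 ] w 51.4 j [ 0.65  0.2  -0.31  1.71  0.06  1.25 -0.25]
[{"tx": 0.0329, "ty": -0.0178, "tz": 0.0092, "rz": -0.0628}, {"tx": 0.034, "ty": -0.0157, "tz": 0.0092, "rz": -0.0628}, {"tx": 0.0349, "ty": -0.0135, "tz": 0.0092, "rz": -0.0628}, {"tx": 0.0357, "ty": -0.0113, "tz": 0.0092, "rz": -0.0628}, {"tx": 0.0363, "ty": -0.009, "tz": 0.0092, "rz": -0.0628}, {"tx": 0.0368, "ty": -0.0067, "tz": 0.0092, "rz": -0.0628}, {"tx": 0.0371, "ty": -0.0044, "tz": 0.0092, "rz": -0.0628}, {"tx": 0.0373, "ty": -0.0021, "tz": 0.0092, "rz": -0.0628}, {"tx": 0.0374, "ty": 0.0003, "tz": 0.0092, "rz": -0.0628}, {"tx": 0.0373, "ty": 0.0026, "tz": 0.0092, "rz": -0.0628}, {"tx": 0.0371, "ty": 0.005, "tz": 0.0092, "rz": -0.0628}, {"tx": 0.0367, "ty": 0.0073, "tz": 0.0092, "rz": -0.0628}, {"tx": 0.0, "ty": 0.0, "tz": 0.02, "rz": 0.0}, {"tx": 0.0, "ty": 0.0, "tz": 0.02, "rz": 0.0}, {"tx": 0.0, "ty": 0.0, "tz": 0.02, "rz": 0.0}, {"tx": 0.0, "ty": 0.0, "tz": 0.02, "rz": 0.0}]
```

servo_tool(
  rows=[
    {"tx": 0.033,"ty": -0.018,"tz": 0.009,"rx": 0,"ry": 0,"rz": -0.063,"fingers": 0.52},
    {"tx": 0.034,"ty": -0.0157,"tz": 0.009,"rx": 0,"ry": 0,"rz": -0.063,"fingers": 0.52},
    {"tx": 0.035,"ty": -0.0135,"tz": 0.009,"rx": 0,"ry": 0,"rz": -0.063,"fingers": 0.52},
    {"tx": 0.0357,"ty": -0.0113,"tz": 0.009,"rx": 0,"ry": 0,"rz": -0.063,"fingers": 0.52},
    {"tx": 0.0363,"ty": -0.009,"tz": 0.009,"rx": 0,"ry": 0,"rz": -0.063,"fingers": 0.52},
    {"tx": 0.0368,"ty": -0.0067,"tz": 0.009,"rx": 0,"ry": 0,"rz": -0.063,"fingers": 0.52},
    {"tx": 0.0371,"ty": -0.0044,"tz": 0.009,"rx": 0,"ry": 0,"rz": -0.063,"fingers": 0.52},
    {"tx": 0.0373,"ty": -0.0021,"tz": 0.009,"rx": 0,"ry": 0,"rz": -0.063,"fingers": 0.52},
    {"tx": 0.0374,"ty": 0.0003,"tz": 0.009,"rx": 0,"ry": 0,"rz": -0.063,"fingers": 0.52},
    {"tx": 0.0373,"ty": 0.0026,"tz": 0.009,"rx": 0,"ry": 0,"rz": -0.063,"fingers": 0.52},
    {"tx": 0.037,"ty": 0.005,"tz": 0.009,"rx": 0,"ry": 0,"rz": -0.063,"fingers": 0.52},
    {"tx": 0.0367,"ty": 0.0073,"tz": 0.009,"rx": 0,"ry": 0,"rz": -0.063,"fingers": 0.52},
  ],
)

```text
time: 2.98
ee_pos: [511.4, 188.9, 222.0]
tool_rot: [0.637, 0.771, -0.0, 0.0]
ft_force: [0.3, 0.1, -0.3]
gripper_width: 0.48
```

```bash
python3 -c "
from mv import *
rows([(512,189.5,120,1.758,4),(512,189.5,59,1.758,4)])
for n in('top','side'):
    f=robot.grab_frame(n);np.savez(n+'1.npz',**f)
    crop(f,*((225,140,90,80,7) if n=='top' else (200,170,150,140,5)),n+'1.png')
"
```

```text
t 2.98 p [511.4 188.9 222. ] phi 1.76 zax [-4.e-04 -5.e-04 -1.e+00] F [ 0.35  0.08 -0.27] w 42.2 j [ 0.08  0.34 -0.67  1.83  0.24  1.05 -0.5 ]
[{"tx": 0.0001, "ty": 0.0002, "tz": 0.0255, "rz": 0.0005}, {"tx": 0.0001, "ty": 0.0002, "tz": 0.0255, "rz": 0.0005}, {"tx": 0.0001, "ty": 0.0002, "tz": 0.0255, "rz": 0.0005}, {"tx": 0.0001, "ty": 0.0002, "tz": 0.0255, "rz": 0.0005}, {"tx": 0.0, "ty": 0.0, "tz": 0.0152, "rz": -0.0}, {"tx": 0.0, "ty": 0.0, "tz": 0.0152, "rz": -0.0}, {"tx": 0.0, "ty": 0.0, "tz": 0.0152, "rz": -0.0}, {"tx": 0.0, "ty": 0.0, "tz": 0.0152, "rz": -0.0}]
```

View pics/side1.png

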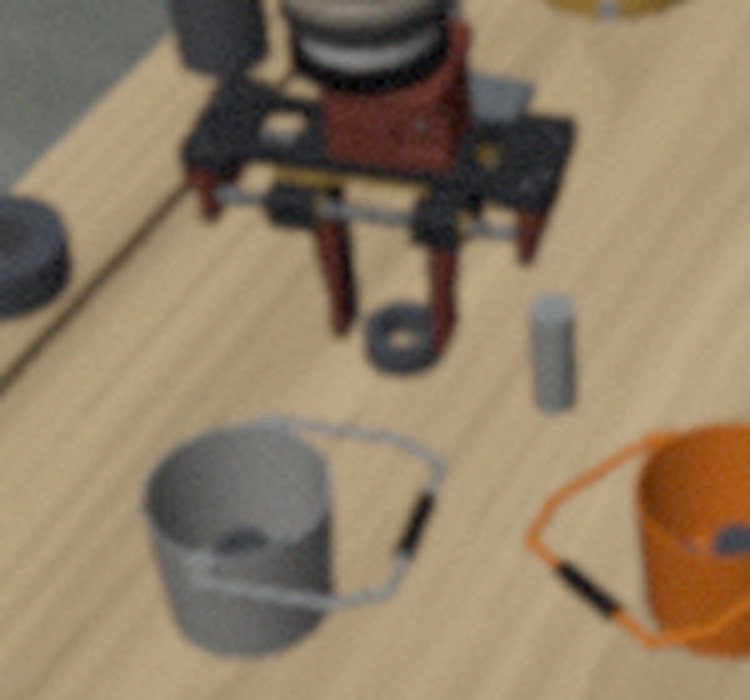

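View pics/top1.png

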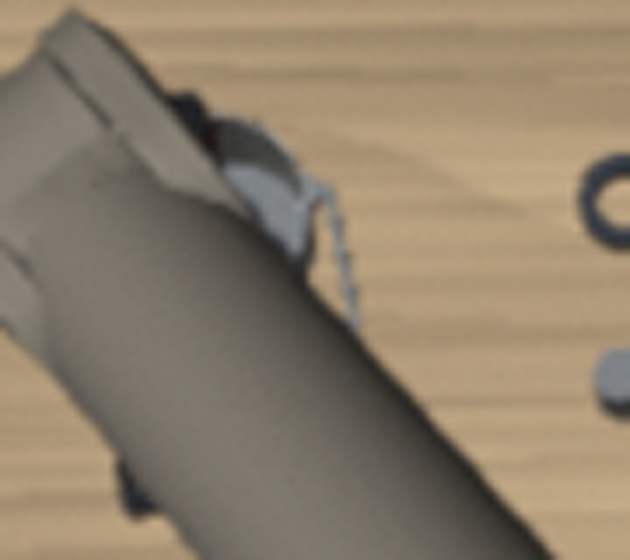

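```bash
python3 -c "
from h import *
f=ld('side1');y=np.array([np.cos(.187),np.sin(.187),0]);p=np.array([511.4,188.9,222])
print(proj(f,p),proj(f,p+y*28),proj(f,p-y*28),proj(f,[512,189,78]))"
```

```text
[279.039225   234.30968866] [268.28858649 232.71193221] [289.88405257 235.92144346] [282.53749466 275.09654186]
```

servo_tool(
  rows=[
    {"tx": 0,"ty": 0.0005,"tz": 0.025,"rx": 0,"ry": 0,"rz": 0.002,"fingers": 0.52},
    {"tx": 0,"ty": 0,"tz": 0.025,"rx": 0,"ry": 0,"rz": 0,"fingers": 0.52},
    {"tx": 0,"ty": 0,"tz": 0.025,"rx": 0,"ry": 0,"rz": 0,"fingers": 0.52},
    {"tx": 0,"ty": 0,"tz": 0.025,"rx": 0,"ry": 0,"rz": 0,"fingers": 0.52},
  ],
)

```text
time: 3.58
ee_pos: [512.2, 186.8, 121.8]
tool_rot: [0.639, 0.769, -0.0, 0.0]
ft_force: [0.1, 0.2, -0.2]
gripper_width: 0.481
```

```bash
python3 -c "
from mv import *
rows([(512,189.5,59,1.758,6)])
for n in('side',):
    f=robot.grab_frame(n);np.savez(n+'2.npz',**f)
    crop(f,*((225,140,90,80,7) if n=='top' else (220,190,100,110,6)),n+'2.png')
"
```

```text
t 3.58 p [512.2 186.8 121.8] phi 1.7547 zax [-1.e-04 -8.e-04 -1.e+00] F [ 0.07  0.24 -0.17] w 42.3 j [ 0.03  0.46 -0.62  1.93  0.35  0.86 -0.59]
[{"tx": 0.0004, "ty": 0.0001, "tz": 0.0105, "rz": -0.0006}, {"tx": 0.0004, "ty": 0.0001, "tz": 0.0105, "rz": -0.0006}, {"tx": 0.0004, "ty": 0.0001, "tz": 0.0105, "rz": -0.0006}, {"tx": 0.0004, "ty": 0.0001, "tz": 0.0105, "rz": -0.0006}, {"tx": 0.0004, "ty": 0.0001, "tz": 0.0105, "rz": -0.0006}, {"tx": 0.0004, "ty": 0.0001, "tz": 0.0105, "rz": -0.0006}]
```

View pics/side2.png

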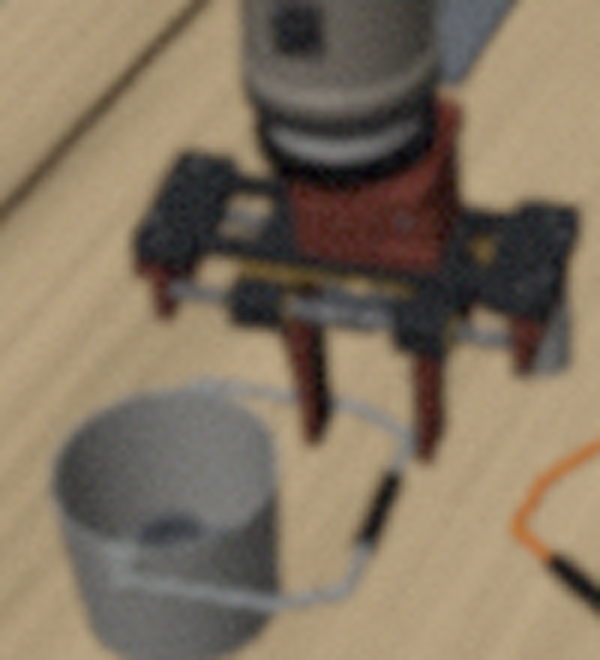

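servo_tool(
  rows=[
    {"tx": 0.0008,"ty": 0.0002,"tz": 0.0105,"rx": 0,"ry": 0,"rz": -0.003,"fingers": 0.52},
    {"tx": 0.0008,"ty": 0,"tz": 0.0105,"rx": 0,"ry": 0,"rz": 0,"fingers": 0.52},
    {"tx": 0.0004,"ty": 0,"tz": 0.0105,"rx": 0,"ry": 0,"rz": 0,"fingers": 0.52},
    {"tx": 0,"ty": 0,"tz": 0.0105,"rx": 0,"ry": 0,"rz": 0,"fingers": 0.52},
    {"tx": 0,"ty": 0,"tz": 0.0105,"rx": 0,"ry": 0,"rz": 0,"fingers": 0.52},
    {"tx": 0,"ty": 0,"tz": 0.0105,"rx": 0,"ry": 0,"rz": 0,"fingers": 0.52},
    {"tx": 0,"ty": 0,"tz": 0,"rx": 0,"ry": 0,"rz": 0,"fingers": 0.52},
  ],
)

```text
time: 4.5
ee_pos: [511.7, 189.7, 58.7]
tool_rot: [0.638, 0.77, -0.001, -0.0]
ft_force: [0.6, -0.7, 0.7]
gripper_width: 0.48
```

```bash
python3 -c "
from mv import *
rows([(512,189.5,59,1.758,1)])
for n in('side',):
    f=robot.grab_frame(n);np.savez(n+'3.npz',**f)
    crop(f,*((225,140,90,80,7) if n=='top' else (220,190,100,110,6)),n+'3.png')
    print(proj(f,robot.get_state()['ee_pos']))
"
```

```text
t 4.5 p [511.7 189.7  58.7] phi 1.7589 zax [-1.5e-03 -6.0e-04 -1.0e+00] F [ 0.59 -0.71  0.65] w 42.2 j [-0.02  0.55 -0.57  1.96  0.43  0.75 -0.66]
[{"tx": -0.0002, "ty": 0.0003, "tz": -0.0003, "rz": 0.0009}]
[282.8300046  280.24438277]
```

View pics/side3.png

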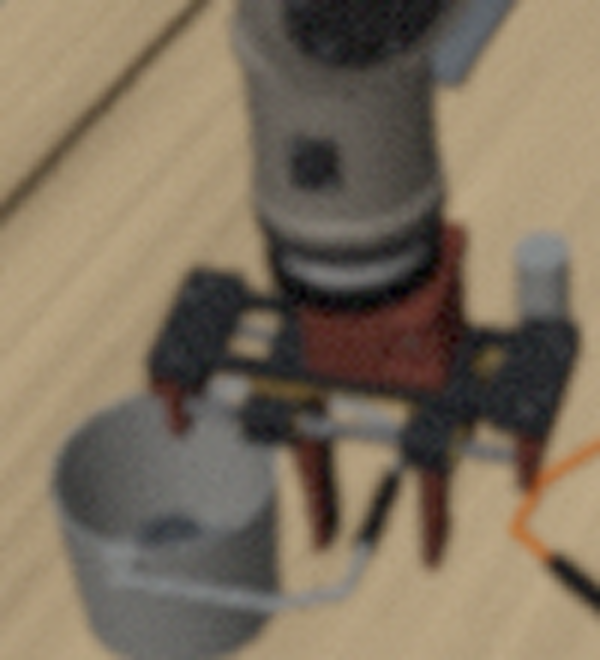

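servo_tool(
  rows=[
    {"tx": 0,"ty": 0,"tz": 0,"rx": 0,"ry": 0,"rz": 0,"fingers": 0.7},
    {"tx": 0,"ty": 0,"tz": 0,"rx": 0,"ry": 0,"rz": 0,"fingers": 0.75},
    {"tx": 0,"ty": 0,"tz": 0,"rx": 0,"ry": 0,"rz": 0,"fingers": 0.8},
    {"tx": 0,"ty": 0,"tz": 0,"rx": 0,"ry": 0,"rz": 0,"fingers": 0.83},
    {"tx": 0,"ty": 0,"tz": 0,"rx": 0,"ry": 0,"rz": 0,"fingers": 0.86},
    {"tx": 0,"ty": 0,"tz": 0,"rx": 0,"ry": 0,"rz": 0,"fingers": 0.9},
    {"tx": 0,"ty": 0,"tz": 0,"rx": 0,"ry": 0,"rz": 0,"fingers": 1},
  ],
  newtons=5,
)

```text
time: 5.42
ee_pos: [512.5, 189.9, 59.7]
tool_rot: [0.638, 0.77, 0.0, 0.0]
ft_force: [1.7, -0.1, -0.8]
gripper_width: 0.135
```

```bash
python3 -c "
from mv import *
rows([(512,189.5,59,1.758,1)])
for n in('side',):
    f=robot.grab_frame(n);np.savez(n+'4.npz',**f)
    crop(f,*((225,140,90,80,7) if n=='top' else (220,190,100,110,6)),n+'4.png')
"
```

```text
t 5.42 p [512.5 189.9  59.7] phi 1.7587 zax [ 4.e-04  1.e-04 -1.e+00] F [ 1.69 -0.09 -0.79] w 11.9 j [-0.02  0.55 -0.57  1.96  0.43  0.75 -0.66]
[{"tx": -0.0003, "ty": -0.0006, "tz": 0.0007, "rz": 0.0007}]
```

View pics/side4.png

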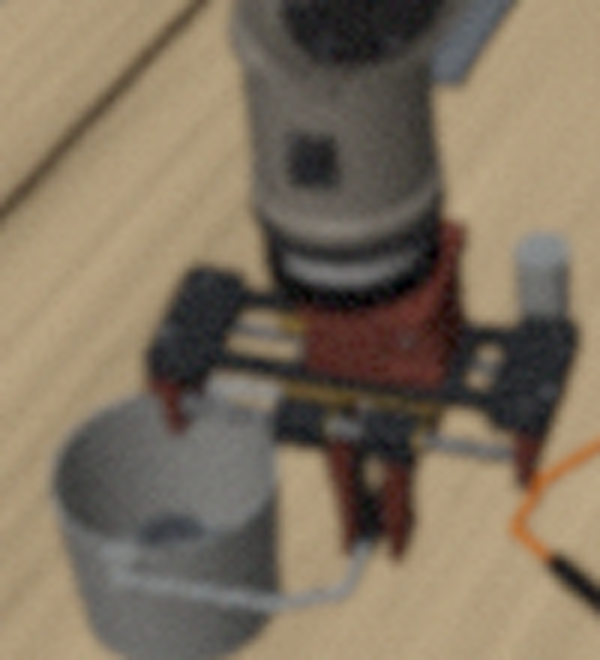

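```bash
python3 -c "
import numpy as np
th=np.linspace(0,np.pi/2,25)
print([(round(100*(np.cos(a)-np.cos(b)),1),round(-100*(np.sin(b)-np.sin(a)),1)) for a,b in zip(th,th[1:])])"
```

```text
[(np.float64(0.2), np.float64(-6.5)), (np.float64(0.6), np.float64(-6.5)), (np.float64(1.1), np.float64(-6.5)), (np.float64(1.5), np.float64(-6.4)), (np.float64(1.9), np.float64(-6.3)), (np.float64(2.3), np.float64(-6.1)), (np.float64(2.7), np.float64(-6.0)), (np.float64(3.1), np.float64(-5.8)), (np.float64(3.5), np.float64(-5.6)), (np.float64(3.8), np.float64(-5.3)), (np.float64(4.2), np.float64(-5.1)), (np.float64(4.5), np.float64(-4.8)), (np.float64(4.8), np.float64(-4.5)), (np.float64(5.1), np.float64(-4.2)), (np.float64(5.3), np.float64(-3.8)), (np.float64(5.6), np.float64(-3.5)), (np.float64(5.8), np.float64(-3.1)), (np.float64(6.0), np.float64(-2.7)), (np.float64(6.1), np.float64(-2.3)), (np.float64(6.3), np.float64(-1.9)), (np.float64(6.4), np.float64(-1.5)), (np.float64(6.5), np.float64(-1.1)), (np.float64(6.5), np.float64(-0.6)), (np.float64(6.5), np.float64(-0.2))]
```

servo_tool(
  rows=[
    {"tx": 0,"ty": 0.0002,"tz": -0.0065,"rx": 0,"ry": 0,"rz": 0,"fingers": 1},
    {"tx": 0,"ty": 0.0006,"tz": -0.0065,"rx": 0,"ry": 0,"rz": 0,"fingers": 1},
    {"tx": 0,"ty": 0.0011,"tz": -0.0065,"rx": 0,"ry": 0,"rz": 0,"fingers": 1},
    {"tx": 0,"ty": 0.0015,"tz": -0.0064,"rx": 0,"ry": 0,"rz": 0,"fingers": 1},
    {"tx": 0,"ty": 0.0019,"tz": -0.0063,"rx": 0,"ry": 0,"rz": 0,"fingers": 1},
    {"tx": 0,"ty": 0.0023,"tz": -0.0061,"rx": 0,"ry": 0,"rz": 0,"fingers": 1},
  ],
  newtons=6,
)

```text
time: 6.22
ee_pos: [519.9, 191.4, 98.4]
tool_rot: [0.638, 0.77, 0.0, 0.0]
ft_force: [1.7, 0.5, -2.0]
gripper_width: 0.134
```

```bash
python3 -c "
from mv import *
rows([(512,189.5,59,1.758,1)])
for n in('side',):
    f=robot.grab_frame(n);np.savez(n+'5.npz',**f)
    crop(f,*((225,140,90,80,7) if n=='top' else (220,190,100,110,6)),n+'5.png')
"
```

```text
t 6.22 p [519.9 191.4  98.4] phi 1.7588 zax [ 1.e-04  0.e+00 -1.e+00] F [ 1.71  0.52 -1.95] w 11.8 j [ 0.01  0.5  -0.6   1.92  0.38  0.83 -0.61]
[{"tx": -0.0004, "ty": -0.0081, "tz": 0.0394, "rz": 0.0008}]
```

View pics/side5.png

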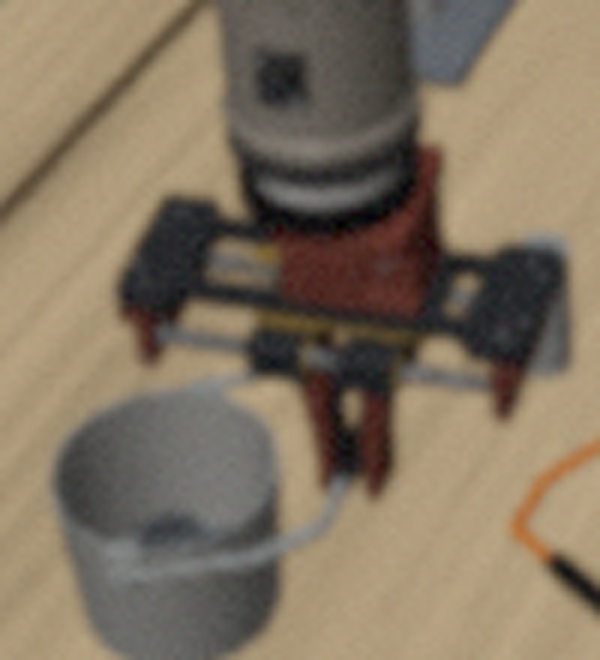

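servo_tool(
  rows=[
    {"tx": 0,"ty": 0.0032,"tz": -0.0058,"rx": 0,"ry": 0,"rz": 0,"fingers": 1},
    {"tx": 0,"ty": 0.0036,"tz": -0.0057,"rx": 0,"ry": 0,"rz": 0,"fingers": 1},
    {"tx": 0,"ty": 0.0035,"tz": -0.0056,"rx": 0,"ry": 0,"rz": 0,"fingers": 1},
    {"tx": 0,"ty": 0.0038,"tz": -0.0053,"rx": 0,"ry": 0,"rz": 0,"fingers": 1},
    {"tx": 0,"ty": 0.0042,"tz": -0.0051,"rx": 0,"ry": 0,"rz": 0,"fingers": 1},
    {"tx": 0,"ty": 0.0045,"tz": -0.0048,"rx": 0,"ry": 0,"rz": 0,"fingers": 1},
  ],
)

```text
time: 7.02
ee_pos: [542.2, 195.7, 130.7]
tool_rot: [0.638, 0.77, -0.0, -0.0]
ft_force: [-5.3, -0.2, 3.3]
gripper_width: 0.134
```

```bash
python3 -c "
from mv import *
rows([(512,189.5,59,1.758,1)])
for n in('side',):
    f=robot.grab_frame(n);np.savez(n+'6.npz',**f)
    crop(f,*((225,140,90,80,7) if n=='top' else (220,190,100,110,6)),n+'6.png')
"
```

```text
t 7.03 p [542.2 195.7 130.7] phi 1.7588 zax [-3.e-04 -1.e-04 -1.e+00] F [-5.31 -0.24  3.26] w 11.8 j [ 0.02  0.49 -0.62  1.85  0.35  0.91 -0.57]
[{"tx": -0.0005, "ty": -0.0308, "tz": 0.0717, "rz": 0.0008}]
```

View pics/side6.png

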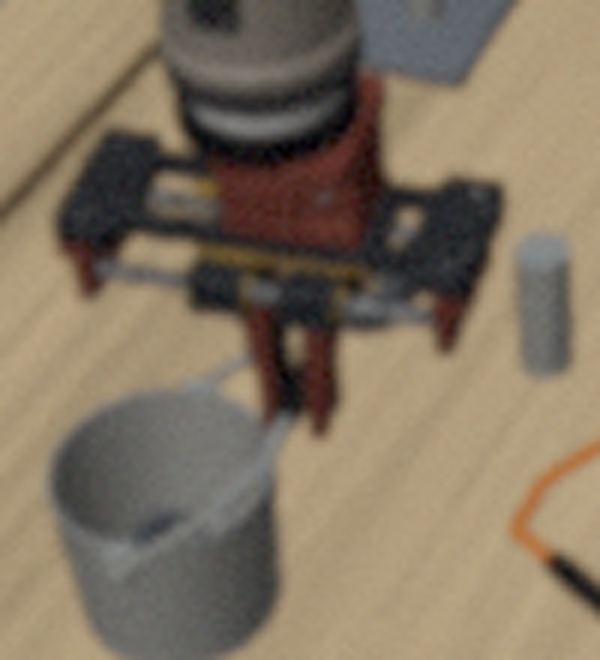

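servo_tool(
  rows=[
    {"tx": 0,"ty": 0.004,"tz": -0.005,"rx": 0,"ry": 0,"rz": 0,"fingers": 1},
    {"tx": 0,"ty": 0.0051,"tz": -0.0042,"rx": 0,"ry": 0,"rz": 0,"fingers": 1},
    {"tx": 0,"ty": 0.0053,"tz": -0.0038,"rx": 0,"ry": 0,"rz": 0,"fingers": 1},
    {"tx": 0,"ty": 0.0056,"tz": -0.0035,"rx": 0,"ry": 0,"rz": 0,"fingers": 1},
  ],
)

```text
time: 7.58
ee_pos: [562.6, 199.6, 147.0]
tool_rot: [0.638, 0.77, 0.0, 0.0]
ft_force: [-0.8, 0.9, -1.5]
gripper_width: 0.133
```

```bash
python3 -c "
from mv import *
rows([(512,189.5,59,1.758,1)])
"
```

```text
t 7.58 p [562.6 199.6 147. ] phi 1.7587 zax [ 8.e-04  5.e-04 -1.e+00] F [-0.75  0.94 -1.5 ] w 11.7 j [ 0.02  0.5  -0.62  1.79  0.35  0.96 -0.55]
[{"tx": -0.0004, "ty": -0.0515, "tz": 0.088, "rz": 0.0007}]
```

servo_tool(
  rows=[
    {"tx": 0,"ty": 0.0058,"tz": -0.0031,"rx": 0,"ry": 0,"rz": 0,"fingers": 1},
    {"tx": 0,"ty": 0.006,"tz": -0.0027,"rx": 0,"ry": 0,"rz": 0,"fingers": 1},
    {"tx": 0,"ty": 0.0061,"tz": -0.0023,"rx": 0,"ry": 0,"rz": 0,"fingers": 1},
    {"tx": 0,"ty": 0.0063,"tz": -0.0019,"rx": 0,"ry": 0,"rz": 0,"fingers": 1},
  ],
)

```text
time: 8.07
ee_pos: [585.9, 203.9, 156.7]
tool_rot: [0.638, 0.77, -0.0, -0.0]
ft_force: [0.1, 1.5, -3.5]
gripper_width: 0.132
```

```bash
python3 -c "
from mv import *
rows([(512,189.5,59,1.758,1)])
"
```

```text
t 8.07 p [585.9 203.9 156.7] phi 1.7588 zax [-2.e-04 -1.e-04 -1.e+00] F [ 0.13  1.5  -3.47] w 11.6 j [ 0.01  0.53 -0.61  1.72  0.35  1.   -0.54]
[{"tx": -0.0003, "ty": -0.0753, "tz": 0.0977, "rz": 0.0008}]
```

servo_tool(
  rows=[
    {"tx": 0,"ty": 0.0064,"tz": -0.001,"rx": 0,"ry": 0,"rz": 0,"fingers": 1},
    {"tx": 0,"ty": 0.0065,"tz": -0.0008,"rx": 0,"ry": 0,"rz": 0,"fingers": 1},
    {"tx": 0,"ty": 0.0065,"tz": -0.0004,"rx": 0,"ry": 0,"rz": 0,"fingers": 1},
    {"tx": 0,"ty": 0.0065,"tz": 0,"rx": 0,"ry": 0,"rz": 0,"fingers": 1},
    {"tx": 0,"ty": 0,"tz": 0,"rx": 0,"ry": 0,"rz": 0,"fingers": 1},
  ],
)

```text
time: 8.7
ee_pos: [612.2, 209.2, 159.6]
tool_rot: [0.638, 0.77, 0.001, 0.0]
ft_force: [0.1, 0.3, 5.7]
gripper_width: 0.134
```

```bash
python3 -c "
from mv import *
rows([(512,189.5,59,1.758,1)])
for n in('side',):
    f=robot.grab_frame(n);np.savez(n+'7.npz',**f)
    crop(f,*((225,140,90,80,7) if n=='top' else (200,190,100,110,6)),n+'7.png')
from rim import rim
print(rim(f,np.array([610.,208.]),half=-.2))
"
```

```text
t 8.7 p [612.2 209.2 159.6] phi 1.7585 zax [ 1.9e-03  9.0e-04 -1.0e+00] F [0.12 0.31 5.66] w 11.8 j [ 0.    0.56 -0.6   1.66  0.36  1.03 -0.53]
[{"tx": -0.0006, "ty": -0.1021, "tz": 0.1006, "rz": 0.0005}]
(71, array([608.7, 208.1]), array([610.3, 206. ,  50. ]), np.float64(1.58))
```

View pics/side7.png

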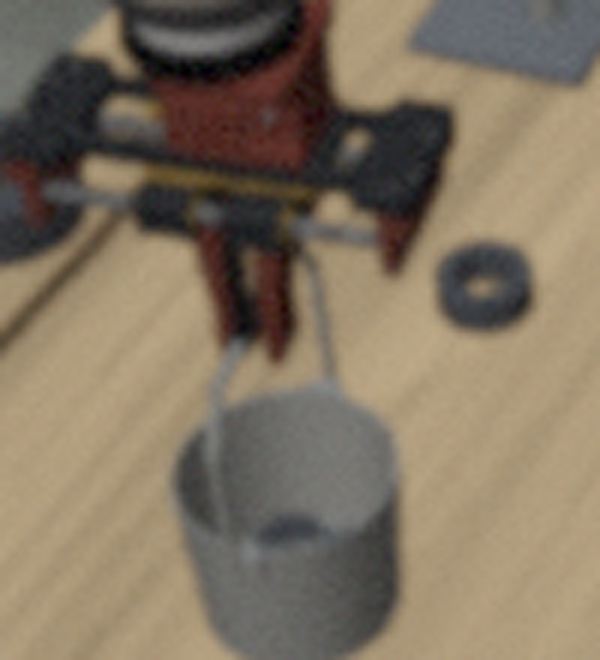

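servo_tool(
  rows=[
    {"tx": 0,"ty": 0,"tz": -0.0005,"rx": 0,"ry": 0,"rz": 0,"fingers": 1},
    {"tx": 0,"ty": 0,"tz": 0,"rx": 0,"ry": 0,"rz": 0,"fingers": 1},
    {"tx": 0,"ty": 0,"tz": -0.0005,"rx": 0,"ry": 0,"rz": 0,"fingers": 1},
    {"tx": 0,"ty": 0,"tz": -0.0005,"rx": 0,"ry": 0,"rz": 0,"fingers": 1},
    {"tx": 0,"ty": 0,"tz": -0.0005,"rx": 0,"ry": 0,"rz": 0,"fingers": 1},
    {"tx": 0,"ty": 0,"tz": -0.0005,"rx": 0,"ry": 0,"rz": 0,"fingers": 1},
    {"tx": 0,"ty": 0,"tz": -0.001,"rx": 0,"ry": 0,"rz": 0,"fingers": 1},
    {"tx": 0,"ty": 0,"tz": -0.001,"rx": 0,"ry": 0,"rz": 0,"fingers": 1},
    {"tx": 0,"ty": 0,"tz": -0.0015,"rx": 0,"ry": 0,"rz": 0,"fingers": 1},
    {"tx": 0,"ty": 0,"tz": -0.002,"rx": 0,"ry": 0,"rz": 0,"fingers": 1},
    {"tx": 0,"ty": 0,"tz": -0.002,"rx": 0,"ry": 0,"rz": 0,"fingers": 1},
    {"tx": 0,"ty": 0,"tz": -0.001,"rx": 0,"ry": 0,"rz": 0,"fingers": 1},
  ],
  newtons=55,
)

```text
time: 10.25
ee_pos: [611.1, 208.8, 170.2]
tool_rot: [0.638, 0.77, 0.0, 0.0]
ft_force: [-1.3, -0.1, -4.4]
gripper_width: 0.122
```

```bash
python3 -c "
from mv import *
rows([(612,209,279,1.758,1)])
for n in('side',):
    f=robot.grab_frame(n);np.savez(n+'8.npz',**f)
    crop(f,*((225,140,90,80,7) if n=='top' else (200,190,100,110,6)),n+'8.png')
"
```

```text
t 10.25 p [611.1 208.8 170.2] phi 1.7588 zax [ 3.e-04  1.e-04 -1.e+00] F [-1.29 -0.06 -4.37] w 10.8 j [ 0.    0.55 -0.61  1.65  0.35  1.05 -0.52]
[{"tx": 0.0, "ty": 0.0009, "tz": -0.1088, "rz": 0.0008}]
```

View pics/side8.png

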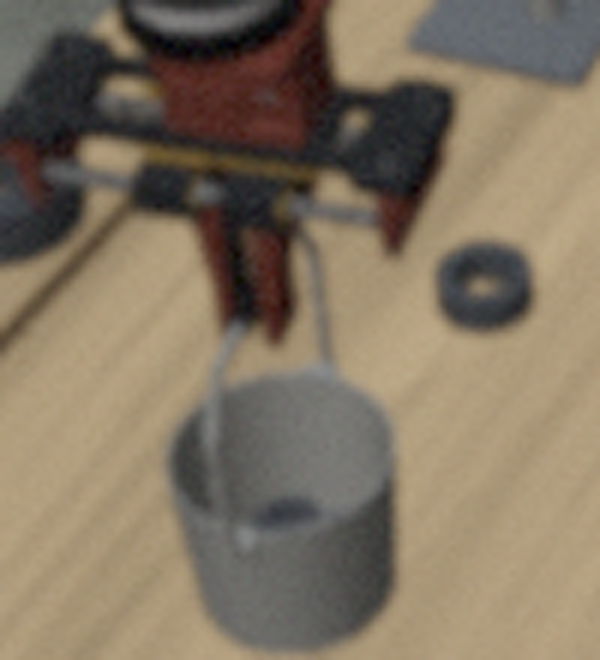

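servo_tool(
  rows=[
    {"tx": 0,"ty": 0,"tz": -0.003,"rx": 0,"ry": 0,"rz": 0,"fingers": 1},
    {"tx": 0,"ty": 0,"tz": -0.006,"rx": 0,"ry": 0,"rz": 0,"fingers": 1},
    {"tx": 0,"ty": 0,"tz": -0.009,"rx": 0,"ry": 0,"rz": 0,"fingers": 1},
    {"tx": 0,"ty": 0,"tz": -0.011,"rx": 0,"ry": 0,"rz": 0,"fingers": 1},
    {"tx": 0,"ty": 0,"tz": -0.012,"rx": 0,"ry": 0,"rz": 0,"fingers": 1},
    {"tx": 0,"ty": 0,"tz": -0.013,"rx": 0,"ry": 0,"rz": 0,"fingers": 1},
    {"tx": 0,"ty": 0,"tz": -0.013,"rx": 0,"ry": 0,"rz": 0,"fingers": 1},
    {"tx": 0,"ty": 0,"tz": -0.013,"rx": 0,"ry": 0,"rz": 0,"fingers": 1},
    {"tx": 0,"ty": 0,"tz": -0.011,"rx": 0,"ry": 0,"rz": 0,"fingers": 1},
    {"tx": 0,"ty": 0,"tz": -0.009,"rx": 0,"ry": 0,"rz": 0,"fingers": 1},
    {"tx": 0,"ty": 0,"tz": -0.006,"rx": 0,"ry": 0,"rz": 0,"fingers": 1},
    {"tx": 0,"ty": 0,"tz": -0.003,"rx": 0,"ry": 0,"rz": 0,"fingers": 1},
  ],
)

```text
time: 11.8
ee_pos: [611.0, 208.7, 279.2]
tool_rot: [0.638, 0.77, 0.0, 0.0]
ft_force: [-0.3, -0.5, -5.3]
gripper_width: 0.12
```

```bash
python3 -c "
from mv import *
c,s=np.cos(.065),np.sin(.065)
o=np.array([593,-237])
w=o+np.array([c,s])*-110
print(w)
rows([(w[0],w[1],279,1.636,1)])
"
```

```text
[ 483.2322932  -244.14496627]
t 11.8 p [611.  208.7 279.2] phi 1.7588 zax [ 1.e-04  0.e+00 -1.e+00] F [-0.33 -0.46 -5.27] w 10.5 j [ 0.03  0.46 -0.64  1.53  0.28  1.25 -0.46]
[{"tx": -0.421, "ty": -0.2102, "tz": 0.0002, "rz": 0.1228}]
```

```bash
python3 - <<'E'
from h import *
p=np.array([611.,208.7]);q=np.array([483.2,-244.1]);N=44
k=np.arange(N+1)/N
r=8/N # trapezoid w/ smooth ramps
def prof(k):
    v=np.clip(np.minimum(k/r,(1-k)/r),0,1);v=v*v*(3-2*v);return v
kk=np.linspace(0,1,N*50+1);S=np.cumsum(prof(kk));S/=S[-1]
s=np.interp(k,kk,S);ds=np.diff(s)
phi=1.7588
for i in range(N):
    d=(q-p)*ds[i];c,sn=np.cos(phi),np.sin(phi)
    print((round((d[0]*c+d[1]*sn)/1000,4),round((d[0]*sn-d[1]*c)/1000,4)),end=" ")
    if i%11==10:print()
    phi-=0.0028
E
```

```text
(np.float64(-0.0002), np.float64(-0.0001)) (np.float64(-0.0011), np.float64(-0.0006)) (np.float64(-0.0028), np.float64(-0.0014)) (np.float64(-0.0048), np.float64(-0.0023)) (np.float64(-0.007), np.float64(-0.0034)) (np.float64(-0.009), np.float64(-0.0044)) (np.float64(-0.0107), np.float64(-0.0051)) (np.float64(-0.0116), np.float64(-0.0055)) (np.float64(-0.0118), np.float64(-0.0056)) (np.float64(-0.0118), np.float64(-0.0055)) (np.float64(-0.0119), np.float64(-0.0055)) 
(np.float64(-0.0119), np.float64(-0.0055)) (np.float64(-0.0119), np.float64(-0.0054)) (np.float64(-0.0119), np.float64(-0.0054)) (np.float64(-0.0119), np.float64(-0.0054)) (np.float64(-0.0119), np.float64(-0.0053)) (np.float64(-0.0119), np.float64(-0.0053)) (np.float64(-0.012), np.float64(-0.0053)) (np.float64(-0.012), np.float64(-0.0052)) (np.float64(-0.012), np.float64(-0.0052)) (np.float64(-0.012), np.float64(-0.0052)) (np.float64(-0.012), np.float64(-0.0051)) 
(np.float64(-0.012), np.float64(-0.0051)) (np.float64(-0.012), np.float64(-0.0051)) (np.float64(-0.0121), np.float64(-0.005)) (np.float64(-0.0121), np.float64(-0.005)) (np.float64(-0.0121), np.float64(-0.005)) (np.float64(-0.0121), np.float64(-0.0049)) (np.float64(-0.0121), np.float64(-0.0049)) (np.float64(-0.0121), np.float64(-0.0049)) (np.float64(-0.0121), np.float64(-0.0048)) (np.float64(-0.0122), np.float64(-0.0048)) (np.float64(-0.0122), np.float64(-0.0048)) 
(np.float64(-0.0122), np.float64(-0.0047)) (np.float64(-0.0122), np.float64(-0.0047)) (np.float64(-0.0122), np.float64(-0.0047)) (np.float64(-0.012), np.float64(-0.0046)) (np.float64(-0.0111), np.float64(-0.0042)) (np.float64(-0.0094), np.float64(-0.0035)) (np.float64(-0.0072), np.float64(-0.0027)) (np.float64(-0.005), np.float64(-0.0018)) (np.float64(-0.0028), np.float64(-0.001)) (np.float64(-0.0012), np.float64(-0.0004)) (np.float64(-0.0002), np.float64(-0.0001))
```

servo_tool(
  rows=[
    {"tx": -0.0002,"ty": -0.0001,"tz": 0,"rx": 0,"ry": 0,"rz": 0.0028,"fingers": 1},
    {"tx": -0.0011,"ty": -0.0006,"tz": 0,"rx": 0,"ry": 0,"rz": 0.0028,"fingers": 1},
    {"tx": -0.0028,"ty": -0.0014,"tz": 0,"rx": 0,"ry": 0,"rz": 0.0028,"fingers": 1},
    {"tx": -0.0048,"ty": -0.0023,"tz": 0,"rx": 0,"ry": 0,"rz": 0.0028,"fingers": 1},
    {"tx": -0.007,"ty": -0.0034,"tz": 0,"rx": 0,"ry": 0,"rz": 0.0028,"fingers": 1},
    {"tx": -0.009,"ty": -0.0044,"tz": 0,"rx": 0,"ry": 0,"rz": 0.0028,"fingers": 1},
    {"tx": -0.0107,"ty": -0.0051,"tz": 0,"rx": 0,"ry": 0,"rz": 0.0028,"fingers": 1},
    {"tx": -0.0116,"ty": -0.0055,"tz": 0,"rx": 0,"ry": 0,"rz": 0.0028,"fingers": 1},
    {"tx": -0.0118,"ty": -0.0056,"tz": 0,"rx": 0,"ry": 0,"rz": 0.0028,"fingers": 1},
    {"tx": -0.0118,"ty": -0.0055,"tz": 0,"rx": 0,"ry": 0,"rz": 0.0028,"fingers": 1},
    {"tx": -0.0119,"ty": -0.0055,"tz": 0,"rx": 0,"ry": 0,"rz": 0.0028,"fingers": 1},
  ],
)

```text
time: 13.18
ee_pos: [585.8, 119.6, 279.0]
tool_rot: [0.65, 0.76, 0.0, 0.0]
ft_force: [0.3, 0.0, -5.5]
gripper_width: 0.126
```

servo_tool(
  rows=[
    {"tx": -0.0119,"ty": -0.0055,"tz": 0,"rx": 0,"ry": 0,"rz": 0.0028,"fingers": 1},
    {"tx": -0.0119,"ty": -0.0054,"tz": 0,"rx": 0,"ry": 0,"rz": 0.0028,"fingers": 1},
    {"tx": -0.0119,"ty": -0.0054,"tz": 0,"rx": 0,"ry": 0,"rz": 0.0028,"fingers": 1},
    {"tx": -0.0119,"ty": -0.0054,"tz": 0,"rx": 0,"ry": 0,"rz": 0.0028,"fingers": 1},
    {"tx": -0.0119,"ty": -0.0053,"tz": 0,"rx": 0,"ry": 0,"rz": 0.0028,"fingers": 1},
    {"tx": -0.0119,"ty": -0.0053,"tz": 0,"rx": 0,"ry": 0,"rz": 0.0028,"fingers": 1},
    {"tx": -0.012,"ty": -0.0053,"tz": 0,"rx": 0,"ry": 0,"rz": 0.0028,"fingers": 1},
    {"tx": -0.012,"ty": -0.0052,"tz": 0,"rx": 0,"ry": 0,"rz": 0.0028,"fingers": 1},
    {"tx": -0.012,"ty": -0.0052,"tz": 0,"rx": 0,"ry": 0,"rz": 0.0028,"fingers": 1},
    {"tx": -0.012,"ty": -0.0052,"tz": 0,"rx": 0,"ry": 0,"rz": 0.0028,"fingers": 1},
    {"tx": -0.012,"ty": -0.0051,"tz": 0,"rx": 0,"ry": 0,"rz": 0.0028,"fingers": 1},
  ],
)

```text
time: 14.55
ee_pos: [546.8, -18.6, 279.0]
tool_rot: [0.661, 0.75, 0.0, 0.0]
ft_force: [-0.4, 0.0, -4.3]
gripper_width: 0.123
```

servo_tool(
  rows=[
    {"tx": -0.012,"ty": -0.0051,"tz": 0,"rx": 0,"ry": 0,"rz": 0.0028,"fingers": 1},
    {"tx": -0.012,"ty": -0.0051,"tz": 0,"rx": 0,"ry": 0,"rz": 0.0028,"fingers": 1},
    {"tx": -0.0121,"ty": -0.005,"tz": 0,"rx": 0,"ry": 0,"rz": 0.0028,"fingers": 1},
    {"tx": -0.0121,"ty": -0.005,"tz": 0,"rx": 0,"ry": 0,"rz": 0.0028,"fingers": 1},
    {"tx": -0.0121,"ty": -0.005,"tz": 0,"rx": 0,"ry": 0,"rz": 0.0028,"fingers": 1},
    {"tx": -0.0121,"ty": -0.0049,"tz": 0,"rx": 0,"ry": 0,"rz": 0.0028,"fingers": 1},
    {"tx": -0.0121,"ty": -0.0049,"tz": 0,"rx": 0,"ry": 0,"rz": 0.0028,"fingers": 1},
    {"tx": -0.0121,"ty": -0.0049,"tz": 0,"rx": 0,"ry": 0,"rz": 0.0028,"fingers": 1},
    {"tx": -0.0121,"ty": -0.0048,"tz": 0,"rx": 0,"ry": 0,"rz": 0.0028,"fingers": 1},
    {"tx": -0.0122,"ty": -0.0048,"tz": 0,"rx": 0,"ry": 0,"rz": 0.0028,"fingers": 1},
    {"tx": -0.0122,"ty": -0.0048,"tz": 0,"rx": 0,"ry": 0,"rz": 0.0028,"fingers": 1},
  ],
)

```text
time: 15.92
ee_pos: [507.9, -157.0, 279.0]
tool_rot: [0.673, 0.74, 0.0, 0.0]
ft_force: [-0.7, -0.4, -4.0]
gripper_width: 0.124
```

servo_tool(
  rows=[
    {"tx": -0.0122,"ty": -0.0047,"tz": 0,"rx": 0,"ry": 0,"rz": 0.0028,"fingers": 1},
    {"tx": -0.0122,"ty": -0.0047,"tz": 0,"rx": 0,"ry": 0,"rz": 0.0028,"fingers": 1},
    {"tx": -0.0122,"ty": -0.0047,"tz": 0,"rx": 0,"ry": 0,"rz": 0.0028,"fingers": 1},
    {"tx": -0.012,"ty": -0.0046,"tz": 0,"rx": 0,"ry": 0,"rz": 0.0028,"fingers": 1},
    {"tx": -0.0111,"ty": -0.0042,"tz": 0,"rx": 0,"ry": 0,"rz": 0.0028,"fingers": 1},
    {"tx": -0.0094,"ty": -0.0035,"tz": 0,"rx": 0,"ry": 0,"rz": 0.0028,"fingers": 1},
    {"tx": -0.0072,"ty": -0.0027,"tz": 0,"rx": 0,"ry": 0,"rz": 0.0028,"fingers": 1},
    {"tx": -0.005,"ty": -0.0018,"tz": 0,"rx": 0,"ry": 0,"rz": 0.0028,"fingers": 1},
    {"tx": -0.0028,"ty": -0.001,"tz": 0,"rx": 0,"ry": 0,"rz": 0.0028,"fingers": 1},
    {"tx": -0.0012,"ty": -0.0004,"tz": 0,"rx": 0,"ry": 0,"rz": 0.0028,"fingers": 1},
    {"tx": -0.0002,"ty": -0.0001,"tz": 0,"rx": 0,"ry": 0,"rz": 0.0028,"fingers": 1},
  ],
)

```text
time: 17.3
ee_pos: [483.3, -243.9, 279.0]
tool_rot: [0.684, 0.73, 0.0, -0.0]
ft_force: [-0.3, -0.0, -4.1]
gripper_width: 0.121
```

```bash
python3 -c "
from mv import *
rows([(591,-237.1,279,1.636,1)])
for n in('top','side'):
    f=robot.grab_frame(n);np.savez(n+'9.npz',**f)
    crop(f,*((340,100,100,100,6) if n=='top' else (240,90,120,110,6)),n+'9.png')
"
```

```text
t 17.3 p [ 483.3 -243.9  279. ] phi 1.6358 zax [ 0.e+00  1.e-04 -1.e+00] F [-0.26 -0.05 -4.13] w 10.7 j [ 0.74  0.24 -0.45  1.78  0.11  1.14  0.31]
[{"tx": -0.0002, "ty": 0.108, "tz": -0.0, "rz": -0.0002}]
```

View pics/side9.png

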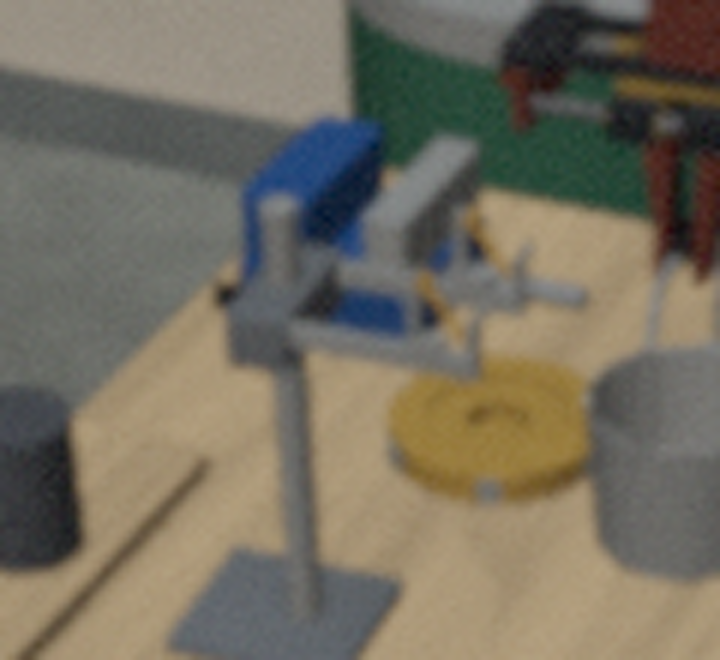

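View pics/top9.png

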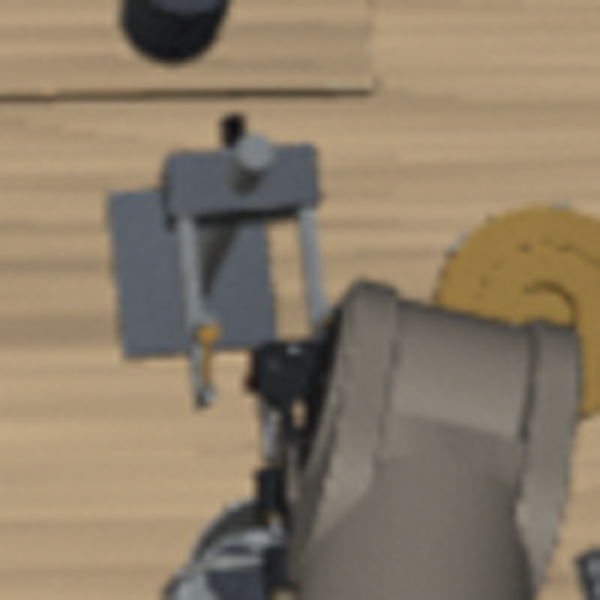

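```bash
python3 -c "
from h import *
f=ld('side9');p=np.array([483.3,-243.9,279]);e=np.array([-np.sin(.065),np.cos(.065),0])
q=lambda x:((proj(f,x)-[240,90])*6).round(1)
print('tcp',q(p),'barend',q(p+e*48+[0,0,19]),'pivot',q(p+e*62+[0,0,19-100]),'rim c',q(p+[0,0,-74]))
t=ld('top0');s=ld('side0')
o=np.array([593,-237,0.]);ex=np.array([np.cos(.065),np.sin(.065),0])
for fl in(228,231):
  for n,x,z in(('pivot',17,40),('tip',-16,32),('rear',23,44)):
    print(fl,n,[proj(s,o+ex*x+e*y+[0,0,fl+z]).round(1).tolist() for y in(34,-34)],[proj(t,o+ex*x+e*y+[0,0,fl+z]).round(1).tolist() for y in(34,-34)])
"
```

```text
tcp [682.2 269.2] barend [653.2 282.4] pivot [641.4 468.9] rim c [679.1 394.2]
228 pivot [[310.5, 136.5], [318.4, 126.1]] [[374.5, 155.6], [395.7, 153.8]]
228 tip [[320.7, 140.6], [328.3, 130.0]] [[375.3, 166.2], [396.4, 164.5]]
228 rear [[308.6, 135.1], [316.6, 124.7]] [[374.5, 153.4], [395.7, 151.7]]
231 pivot [[310.4, 135.7], [318.4, 125.3]] [[374.7, 155.3], [395.9, 153.6]]
231 tip [[320.6, 139.7], [328.3, 129.2]] [[375.4, 166.0], [396.5, 164.2]]
231 rear [[308.6, 134.2], [316.5, 123.8]] [[374.6, 153.2], [395.9, 151.4]]
```

servo_tool(
  rows=[
    {"tx": 0,"ty": 0.0005,"tz": 0,"rx": 0,"ry": 0,"rz": 0,"fingers": 1},
    {"tx": 0,"ty": 0.0015,"tz": 0,"rx": 0,"ry": 0,"rz": 0,"fingers": 1},
    {"tx": 0,"ty": 0.003,"tz": 0,"rx": 0,"ry": 0,"rz": 0,"fingers": 1},
    {"tx": 0,"ty": 0.0045,"tz": 0,"rx": 0,"ry": 0,"rz": 0,"fingers": 1},
    {"tx": 0,"ty": 0.006,"tz": 0,"rx": 0,"ry": 0,"rz": 0,"fingers": 1},
    {"tx": 0,"ty": 0.007,"tz": 0,"rx": 0,"ry": 0,"rz": 0,"fingers": 1},
    {"tx": 0,"ty": 0.0075,"tz": 0,"rx": 0,"ry": 0,"rz": 0,"fingers": 1},
    {"tx": 0,"ty": 0.0082,"tz": 0,"rx": 0,"ry": 0,"rz": 0,"fingers": 1},
    {"tx": 0,"ty": 0.0082,"tz": 0,"rx": 0,"ry": 0,"rz": 0,"fingers": 1},
    {"tx": 0,"ty": 0.0082,"tz": 0,"rx": 0,"ry": 0,"rz": 0,"fingers": 1},
  ],
)

```text
time: 18.65
ee_pos: [538.3, -240.6, 278.9]
tool_rot: [0.684, 0.73, 0.0, -0.0]
ft_force: [-0.9, -0.4, -4.5]
gripper_width: 0.122
```

servo_tool(
  rows=[
    {"tx": 0,"ty": 0.0082,"tz": 0,"rx": 0,"ry": 0,"rz": 0,"fingers": 1},
    {"tx": 0,"ty": 0.0082,"tz": 0,"rx": 0,"ry": 0,"rz": 0,"fingers": 1},
    {"tx": 0,"ty": 0.0082,"tz": 0,"rx": 0,"ry": 0,"rz": 0,"fingers": 1},
    {"tx": 0,"ty": 0.0075,"tz": 0,"rx": 0,"ry": 0,"rz": 0,"fingers": 1},
    {"tx": 0,"ty": 0.007,"tz": 0,"rx": 0,"ry": 0,"rz": 0,"fingers": 1},
    {"tx": 0,"ty": 0.006,"tz": 0,"rx": 0,"ry": 0,"rz": 0,"fingers": 1},
    {"tx": 0,"ty": 0.0045,"tz": 0,"rx": 0,"ry": 0,"rz": 0,"fingers": 1},
    {"tx": 0,"ty": 0.003,"tz": 0,"rx": 0,"ry": 0,"rz": 0,"fingers": 1},
    {"tx": 0,"ty": 0.0015,"tz": 0,"rx": 0,"ry": 0,"rz": 0,"fingers": 1},
    {"tx": 0,"ty": 0.0005,"tz": 0,"rx": 0,"ry": 0,"rz": 0,"fingers": 1},
    {"tx": 0,"ty": 0,"tz": 0,"rx": 0,"ry": 0,"rz": 0,"fingers": 1},
    {"tx": 0,"ty": 0,"tz": 0,"rx": 0,"ry": 0,"rz": 0,"fingers": 1},
  ],
)

```text
time: 20.15
ee_pos: [592.0, -237.1, 279.0]
tool_rot: [0.684, 0.73, -0.0, -0.0]
ft_force: [1.0, 0.8, -5.6]
gripper_width: 0.119
```

```bash
python3 -c "
from mv import *
rows([(593,-237.1,243,1.636,1)])
for n in('top','side'):
    f=robot.grab_frame(n);np.savez(n+'10.npz',**f)
    crop(f,*((340,100,100,100,6) if n=='top' else (260,90,100,110,7)),n+'10.png')
"
```

```text
t 20.15 p [ 592.  -237.1  279. ] phi 1.6355 zax [-1.e-04 -1.e-04 -1.e+00] F [ 1.05  0.77 -5.59] w 10.5 j [ 0.61  0.41 -0.45  1.56  0.18  1.22  0.2 ]
[{"tx": -0.0, "ty": 0.001, "tz": 0.036, "rz": -0.0005}]
```

View pics/side10.png

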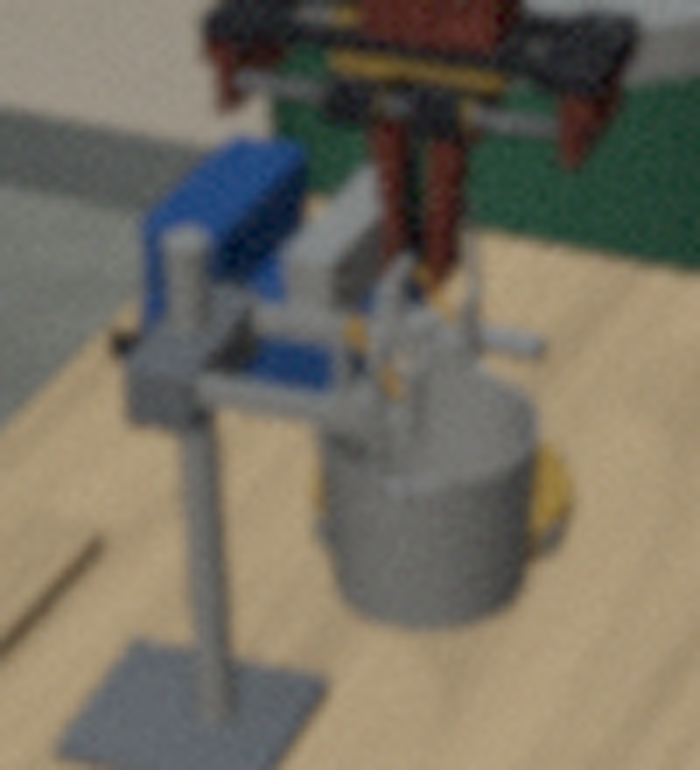

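View pics/top10.png

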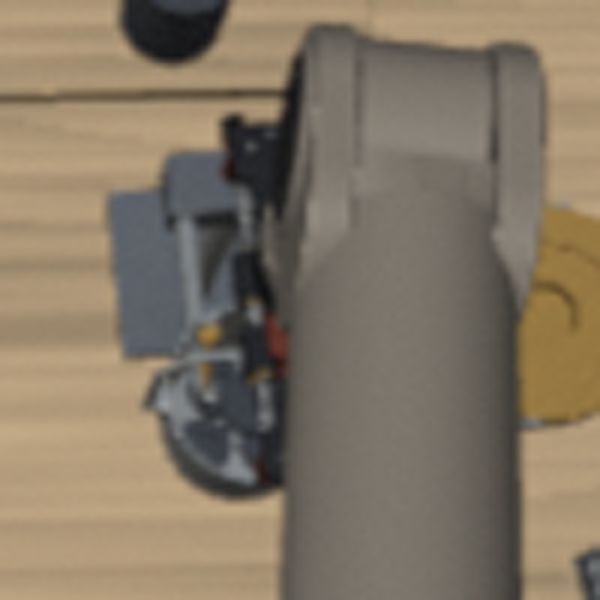

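```bash
python3 -c "
from h import *
e=np.array([-np.sin(.065),np.cos(.065),0]);p=np.array([592,-237.1,298.])
t=ld('top10');s=ld('side10')
for y in(22,34,44,48):print(y,((proj(t,p+e*y)-[340,100])*6).round(1),((proj(s,p+e*y)-[260,90])*7).round(1))
crop(t,355,145,35,30,18,'t10b.png')
"
```

```text
22 [241.1 350.3] [400.2 258.5]
34 [218.1 352.1] [390.3 271.5]
44 [199.  353.7] [381.8 282.6]
48 [191.4 354.3] [378.5 287. ]
```

View pics/t10b.png

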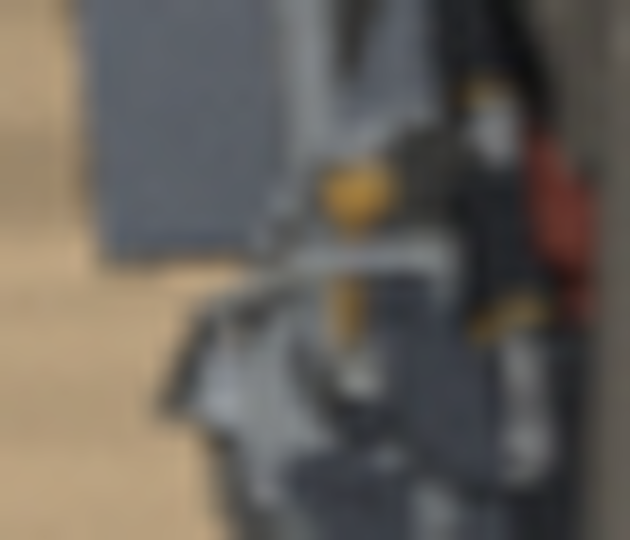

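servo_tool(
  rows=[
    {"tx": 0,"ty": 0.0005,"tz": 0.001,"rx": 0,"ry": 0,"rz": 0,"fingers": 1},
    {"tx": 0,"ty": 0.0005,"tz": 0.003,"rx": 0,"ry": 0,"rz": 0,"fingers": 1},
    {"tx": 0,"ty": 0.0005,"tz": 0.004,"rx": 0,"ry": 0,"rz": 0,"fingers": 1},
    {"tx": 0,"ty": 0,"tz": 0.005,"rx": 0,"ry": 0,"rz": 0,"fingers": 1},
    {"tx": 0,"ty": 0,"tz": 0.005,"rx": 0,"ry": 0,"rz": 0,"fingers": 1},
    {"tx": 0,"ty": 0,"tz": 0.004,"rx": 0,"ry": 0,"rz": 0,"fingers": 1},
    {"tx": 0,"ty": 0,"tz": 0.003,"rx": 0,"ry": 0,"rz": 0,"fingers": 1},
    {"tx": 0,"ty": 0,"tz": 0.002,"rx": 0,"ry": 0,"rz": 0,"fingers": 1},
    {"tx": 0,"ty": 0,"tz": 0.001,"rx": 0,"ry": 0,"rz": 0,"fingers": 1},
    {"tx": 0,"ty": 0,"tz": 0,"rx": 0,"ry": 0,"rz": 0,"fingers": 1},
  ],
)

```text
time: 21.5
ee_pos: [593.7, -237.0, 251.0]
tool_rot: [0.684, 0.73, -0.0, 0.0]
ft_force: [-0.1, -0.3, -5.0]
gripper_width: 0.122
```

```bash
python3 -c "
from mv import *
rows([(593,-237.1,243,1.636,1)])
for n in('top','side'):
    f=robot.grab_frame(n);np.savez(n+'11.npz',**f)
    crop(f,*((355,140,40,35,16) if n=='top' else (295,110,50,50,14)),n+'11.png')
e=np.array([-np.sin(.065),np.cos(.065),0]);p=robot.get_state()['ee_pos']+np.array([0,0,19])
t=ld('top11');s=ld('side11')
for y in(22,34,48):print(y,((proj(t,p+e*y)-[355,140])*16).round(1),((proj(s,p+e*y)-[295,110])*14).round(1))
"
```

```text
t 21.5 p [ 593.7 -237.   251. ] phi 1.6356 zax [ 1.e-04 -1.e-04 -1.e+00] F [-0.06 -0.35 -5.03] w 10.8 j [ 0.61  0.43 -0.44  1.59  0.2   1.16  0.18]
[{"tx": -0.0, "ty": -0.0007, "tz": 0.008, "rz": -0.0004}]
22 [382.5 320.5] [305.9 348.6]
34 [322.5 325.3] [286.1 375.1]
48 [252.6 331. ] [262.8 406.4]
```

View pics/side11.png

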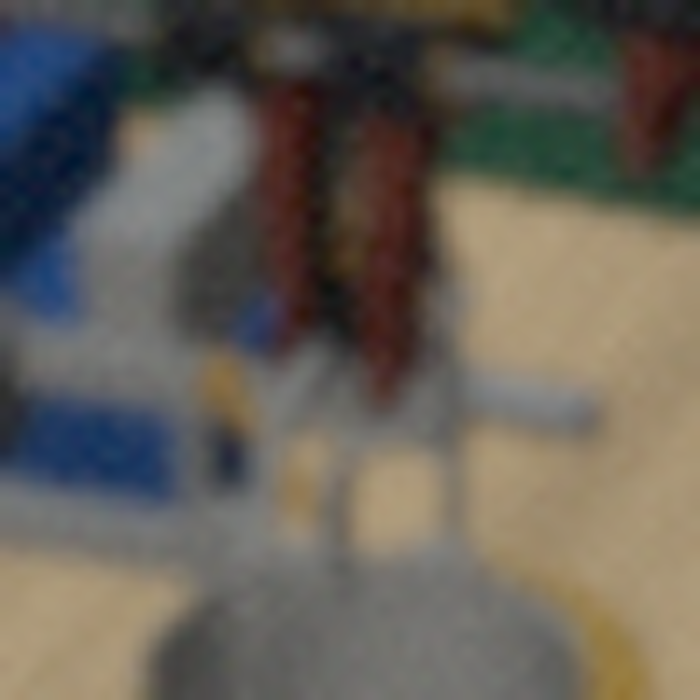

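View pics/top11.png

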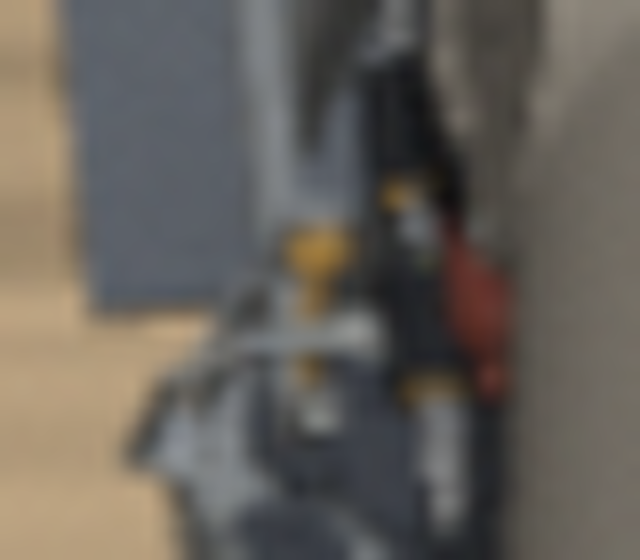

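servo_tool(
  rows=[
    {"tx": 0,"ty": 0,"tz": 0.002,"rx": 0,"ry": 0,"rz": 0,"fingers": 1},
    {"tx": 0,"ty": 0,"tz": 0.003,"rx": 0,"ry": 0,"rz": 0,"fingers": 1},
    {"tx": 0,"ty": 0,"tz": 0.003,"rx": 0,"ry": 0,"rz": 0,"fingers": 1},
    {"tx": 0,"ty": 0,"tz": 0.002,"rx": 0,"ry": 0,"rz": 0,"fingers": 1},
    {"tx": 0,"ty": 0,"tz": 0.001,"rx": 0,"ry": 0,"rz": 0,"fingers": 1},
  ],
)

```text
time: 22.22
ee_pos: [593.6, -237.0, 239.7]
tool_rot: [0.684, 0.73, -0.0, -0.0]
ft_force: [-0.7, 0.2, -5.9]
gripper_width: 0.121
```

servo_tool(
  rows=[
    {"tx": 0,"ty": 0,"tz": 0.001,"rx": 0,"ry": 0,"rz": 0,"fingers": 1},
    {"tx": 0,"ty": 0,"tz": 0.001,"rx": 0,"ry": 0,"rz": 0,"fingers": 1},
  ],
)

```text
time: 22.48
ee_pos: [593.7, -237.0, 238.0]
tool_rot: [0.684, 0.73, 0.0, 0.0]
ft_force: [0.8, 0.1, -4.8]
gripper_width: 0.124
```

servo_tool(
  rows=[
    {"tx": 0,"ty": 0,"tz": 0.001,"rx": 0,"ry": 0,"rz": 0,"fingers": 1},
    {"tx": 0,"ty": 0,"tz": 0.001,"rx": 0,"ry": 0,"rz": 0,"fingers": 1},
  ],
)

```text
time: 22.72
ee_pos: [593.7, -237.0, 235.9]
tool_rot: [0.684, 0.73, 0.0, 0.0]
ft_force: [-1.1, 0.3, -5.4]
gripper_width: 0.12
```

servo_tool(
  rows=[
    {"tx": 0,"ty": 0,"tz": 0.001,"rx": 0,"ry": 0,"rz": 0,"fingers": 1},
    {"tx": 0,"ty": 0,"tz": 0.001,"rx": 0,"ry": 0,"rz": 0,"fingers": 1},
  ],
)

```text
time: 22.98
ee_pos: [593.6, -237.0, 233.9]
tool_rot: [0.684, 0.73, -0.0, -0.0]
ft_force: [-0.6, 0.5, -4.5]
gripper_width: 0.125
```

servo_tool(
  rows=[
    {"tx": 0,"ty": 0,"tz": 0.001,"rx": 0,"ry": 0,"rz": 0,"fingers": 1},
    {"tx": 0,"ty": 0,"tz": 0.001,"rx": 0,"ry": 0,"rz": 0,"fingers": 1},
  ],
)

```text
time: 23.22
ee_pos: [593.7, -237.0, 231.9]
tool_rot: [0.684, 0.73, 0.0, -0.0]
ft_force: [0.9, -0.0, -4.8]
gripper_width: 0.123
```

servo_tool(
  rows=[
    {"tx": 0,"ty": 0,"tz": 0.001,"rx": 0,"ry": 0,"rz": 0,"fingers": 1},
    {"tx": 0,"ty": 0,"tz": 0.001,"rx": 0,"ry": 0,"rz": 0,"fingers": 1},
  ],
)

```text
time: 23.48
ee_pos: [593.7, -237.1, 230.3]
tool_rot: [0.684, 0.73, -0.0, 0.0]
ft_force: [-1.9, 0.7, -1.7]
gripper_width: 0.126
```

servo_tool(
  rows=[
    {"tx": 0,"ty": 0,"tz": 0.001,"rx": 0,"ry": 0,"rz": 0,"fingers": 1},
  ],
)

```text
time: 23.6
ee_pos: [593.6, -237.2, 229.4]
tool_rot: [0.684, 0.73, -0.0, 0.0]
ft_force: [-2.4, -0.3, -1.1]
gripper_width: 0.125
```

servo_tool(
  rows=[
    {"tx": 0,"ty": 0,"tz": 0.001,"rx": 0,"ry": 0,"rz": 0,"fingers": 1},
  ],
)

```text
time: 23.72
ee_pos: [593.6, -237.2, 228.4]
tool_rot: [0.684, 0.73, -0.0, 0.0]
ft_force: [-3.2, -0.2, 0.8]
gripper_width: 0.125
```

servo_tool(
  rows=[
    {"tx": 0,"ty": 0,"tz": 0.001,"rx": 0,"ry": 0,"rz": 0,"fingers": 1},
  ],
)

```text
time: 23.85
ee_pos: [593.6, -237.3, 227.3]
tool_rot: [0.684, 0.73, -0.0, 0.0]
ft_force: [-4.5, -0.2, 1.7]
gripper_width: 0.12
```

servo_tool(
  rows=[
    {"tx": 0,"ty": 0,"tz": 0.001,"rx": 0,"ry": 0,"rz": 0,"fingers": 1},
  ],
)

```text
time: 23.98
ee_pos: [593.5, -237.3, 226.3]
tool_rot: [0.684, 0.73, -0.0, 0.0]
ft_force: [-4.8, 0.3, 2.4]
gripper_width: 0.119
```

servo_tool(
  rows=[
    {"tx": 0,"ty": 0,"tz": 0.001,"rx": 0,"ry": 0,"rz": 0,"fingers": 1},
  ],
)

```text
time: 24.1
ee_pos: [593.5, -237.2, 225.2]
tool_rot: [0.684, 0.73, -0.0, 0.0]
ft_force: [-4.8, -0.4, 3.3]
gripper_width: 0.119
```

servo_tool(
  rows=[
    {"tx": 0,"ty": 0,"tz": 0.001,"rx": 0,"ry": 0,"rz": 0,"fingers": 1},
  ],
)

```text
time: 24.22
ee_pos: [593.4, -237.2, 224.1]
tool_rot: [0.684, 0.73, -0.0, 0.0]
ft_force: [-5.4, -1.2, 3.7]
gripper_width: 0.125
```

servo_tool(
  rows=[
    {"tx": 0,"ty": 0,"tz": 0.001,"rx": 0,"ry": 0,"rz": 0,"fingers": 1},
  ],
)

```text
time: 24.35
ee_pos: [593.3, -237.2, 223.2]
tool_rot: [0.684, 0.73, -0.0, -0.0]
ft_force: [-6.1, -0.9, 4.8]
gripper_width: 0.118
```

servo_tool(
  rows=[
    {"tx": 0,"ty": 0,"tz": 0.001,"rx": 0,"ry": 0,"rz": 0,"fingers": 1},
  ],
)

```text
time: 24.48
ee_pos: [593.3, -237.3, 222.2]
tool_rot: [0.684, 0.73, -0.0, -0.0]
ft_force: [-6.3, -1.0, 4.7]
gripper_width: 0.124
```

servo_tool(
  rows=[
    {"tx": 0,"ty": 0,"tz": 0.001,"rx": 0,"ry": 0,"rz": 0,"fingers": 1},
  ],
)

```text
time: 24.6
ee_pos: [593.2, -237.3, 221.3]
tool_rot: [0.684, 0.73, -0.0, -0.0]
ft_force: [-7.0, -1.0, 5.0]
gripper_width: 0.121
```

servo_tool(
  rows=[
    {"tx": 0,"ty": 0,"tz": 0.001,"rx": 0,"ry": 0,"rz": 0,"fingers": 1},
  ],
)

```text
time: 24.72
ee_pos: [593.1, -237.3, 220.2]
tool_rot: [0.684, 0.729, -0.001, -0.0]
ft_force: [-6.9, 0.0, 5.6]
gripper_width: 0.123
```

servo_tool(
  rows=[
    {"tx": 0,"ty": 0,"tz": 0.001,"rx": 0,"ry": 0,"rz": 0,"fingers": 1},
  ],
)

```text
time: 24.85
ee_pos: [593.0, -237.3, 219.2]
tool_rot: [0.684, 0.729, -0.001, -0.0]
ft_force: [-7.3, -0.1, 5.3]
gripper_width: 0.123
```

servo_tool(
  rows=[
    {"tx": 0,"ty": 0,"tz": 0.001,"rx": 0,"ry": 0,"rz": 0,"fingers": 1},
  ],
)

```text
time: 24.98
ee_pos: [592.6, -237.4, 218.0]
tool_rot: [0.684, 0.729, -0.001, -0.001]
ft_force: [-8.4, -0.2, 4.3]
gripper_width: 0.123
```

servo_tool(
  rows=[
    {"tx": 0,"ty": 0,"tz": 0.001,"rx": 0,"ry": 0,"rz": 0,"fingers": 1},
  ],
)

```text
time: 25.1
ee_pos: [592.0, -237.4, 216.4]
tool_rot: [0.684, 0.729, -0.001, -0.001]
ft_force: [-7.5, -0.7, 1.0]
gripper_width: 0.125
```

servo_tool(
  rows=[
    {"tx": 0,"ty": 0,"tz": 0.0005,"rx": 0,"ry": 0,"rz": 0,"fingers": 1},
  ],
)

```text
time: 25.22
ee_pos: [591.9, -237.4, 215.4]
tool_rot: [0.684, 0.729, -0.001, -0.001]
ft_force: [-7.6, -1.0, -1.2]
gripper_width: 0.122
```

servo_tool(
  rows=[
    {"tx": 0,"ty": 0,"tz": 0.0005,"rx": 0,"ry": 0,"rz": 0,"fingers": 1},
  ],
)

```text
time: 25.35
ee_pos: [591.9, -237.3, 214.6]
tool_rot: [0.684, 0.729, -0.001, -0.001]
ft_force: [-5.1, -0.6, -1.9]
gripper_width: 0.119
```

servo_tool(
  rows=[
    {"tx": 0,"ty": 0,"tz": 0.0005,"rx": 0,"ry": 0,"rz": 0,"fingers": 1},
  ],
)

```text
time: 25.48
ee_pos: [592.0, -237.2, 213.7]
tool_rot: [0.684, 0.73, -0.001, -0.002]
ft_force: [-0.4, -1.2, -5.3]
gripper_width: 0.126
```

servo_tool(
  rows=[
    {"tx": 0,"ty": 0,"tz": 0.0005,"rx": 0,"ry": 0,"rz": 0,"fingers": 1},
  ],
)

```text
time: 25.6
ee_pos: [593.8, -236.6, 213.8]
tool_rot: [0.684, 0.73, 0.0, -0.0]
ft_force: [-0.8, 0.4, -5.5]
gripper_width: 0.124
```

servo_tool(
  rows=[
    {"tx": 0,"ty": 0,"tz": 0.001,"rx": 0,"ry": 0,"rz": 0,"fingers": 1},
    {"tx": 0,"ty": 0,"tz": 0.001,"rx": 0,"ry": 0,"rz": 0,"fingers": 1},
  ],
)

```text
time: 25.85
ee_pos: [594.0, -236.7, 212.8]
tool_rot: [0.684, 0.73, 0.0, 0.0]
ft_force: [0.8, 0.6, -5.5]
gripper_width: 0.124
```

servo_tool(
  rows=[
    {"tx": 0,"ty": 0,"tz": 0.0007,"rx": 0,"ry": 0,"rz": 0,"fingers": 1},
  ],
)

```text
time: 25.98
ee_pos: [593.8, -236.8, 212.2]
tool_rot: [0.684, 0.73, 0.0, 0.0]
ft_force: [1.0, -0.4, -3.7]
gripper_width: 0.123
```

servo_tool(
  rows=[
    {"tx": 0,"ty": 0,"tz": 0.0007,"rx": 0,"ry": 0,"rz": 0,"fingers": 1},
  ],
)

```text
time: 26.1
ee_pos: [593.9, -236.9, 212.1]
tool_rot: [0.684, 0.73, 0.0, 0.0]
ft_force: [-2.0, 0.2, 0.0]
gripper_width: 0.123
```

servo_tool(
  rows=[
    {"tx": 0,"ty": 0,"tz": 0.0007,"rx": 0,"ry": 0,"rz": 0,"fingers": 1},
  ],
)

```text
time: 26.22
ee_pos: [594.0, -236.9, 211.9]
tool_rot: [0.684, 0.73, 0.0, 0.0]
ft_force: [-4.1, 1.5, 5.5]
gripper_width: 0.119
```

```bash
python3 -c "
from mv import *
rows([(593,-237.1,243,1.636,1)])
for n in('top','side'):
    f=robot.grab_frame(n);np.savez(n+'12.npz',**f)
    crop(f,*((355,140,40,35,16) if n=='top' else (295,110,50,50,14)),n+'12.png')
e=np.array([-np.sin(.065),np.cos(.065),0]);p=robot.get_state()['ee_pos']+np.array([0,0,19])
t=ld('top12');s=ld('side12')
for y in(22,34,48):print(y,((proj(t,p+e*y)-[355,140])*16).round(1),((proj(s,p+e*y)-[295,110])*14).round(1))
"
```

```text
t 26.23 p [ 594.  -236.9  211.9] phi 1.6356 zax [ 9.e-04 -3.e-04 -1.e+00] F [-4.15  1.46  5.47] w 10.5 j [ 0.6   0.46 -0.44  1.63  0.22  1.09  0.17]
[{"tx": -0.0002, "ty": -0.001, "tz": -0.0311, "rz": -0.0004}]
22 [355.7 366.4] [308.8 503. ]
34 [297.4 371.1] [289.3 530. ]
48 [229.4 376.7] [266.4 561.9]
```

View pics/side12.png

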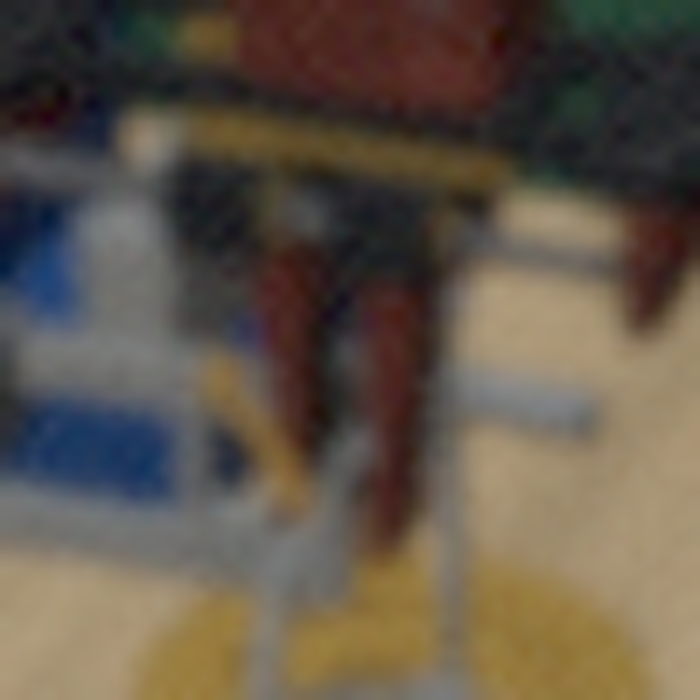

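View pics/top12.png

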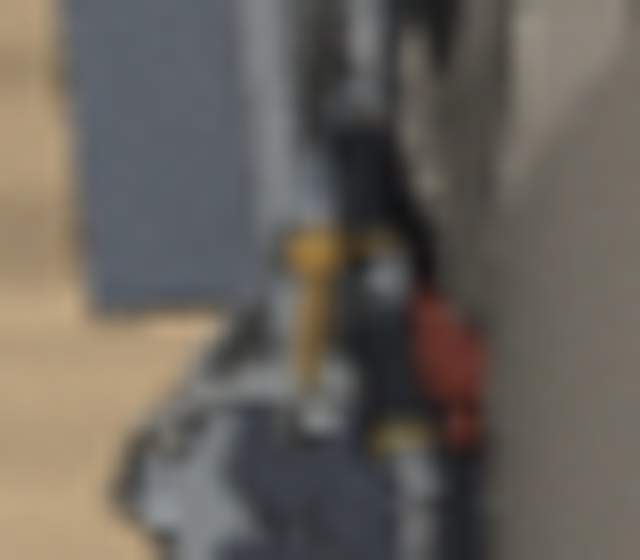

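servo_tool(
  rows=[
    {"tx": 0,"ty": -0.0005,"tz": 0,"rx": 0,"ry": 0,"rz": 0,"fingers": 1},
  ],
)

```text
time: 26.45
ee_pos: [593.9, -236.9, 211.9]
tool_rot: [0.684, 0.73, 0.001, 0.001]
ft_force: [-1.0, 1.3, 5.1]
gripper_width: 0.123
```

servo_tool(
  rows=[
    {"tx": 0,"ty": -0.0005,"tz": 0,"rx": 0,"ry": 0,"rz": 0,"fingers": 1},
  ],
)

```text
time: 26.58
ee_pos: [593.9, -236.9, 211.9]
tool_rot: [0.684, 0.73, 0.001, 0.001]
ft_force: [-0.3, 1.7, 4.7]
gripper_width: 0.123
```

servo_tool(
  rows=[
    {"tx": 0,"ty": -0.0005,"tz": 0,"rx": 0,"ry": 0,"rz": 0,"fingers": 1},
  ],
)

```text
time: 26.7
ee_pos: [593.8, -236.9, 211.9]
tool_rot: [0.684, 0.73, 0.001, 0.002]
ft_force: [2.6, 1.2, 4.5]
gripper_width: 0.123
```

servo_tool(
  rows=[
    {"tx": 0,"ty": 0.0004,"tz": 0.0004,"rx": 0,"ry": 0,"rz": 0,"fingers": 1},
  ],
)

```text
time: 26.82
ee_pos: [593.9, -236.9, 211.8]
tool_rot: [0.684, 0.73, 0.001, 0.001]
ft_force: [-1.0, 2.4, 10.3]
gripper_width: 0.123
```

servo_tool(
  rows=[
    {"tx": 0,"ty": 0,"tz": 0.0003,"rx": 0,"ry": 0,"rz": 0,"fingers": 1},
    {"tx": 0,"ty": 0,"tz": 0,"rx": 0,"ry": 0,"rz": 0,"fingers": 1},
    {"tx": 0,"ty": 0,"tz": 0,"rx": 0,"ry": 0,"rz": 0,"fingers": 1},
  ],
)

```text
time: 27.2
ee_pos: [593.9, -236.9, 211.8]
tool_rot: [0.684, 0.73, 0.001, 0.001]
ft_force: [-0.5, 1.9, 10.1]
gripper_width: 0.122
```

```bash
python3 -c "
from station import robot;import numpy as np
s=robot.get_state();print(np.round(s['moment'],3),np.round(s['ft_force'],2),s['ee_pos'])"
```

```text
[ 0.437  0.047 -0.033] [-0.51  1.86 10.05] [ 593.90059053 -236.88028253  211.79346052]
```

servo_tool(
  rows=[
    {"tx": 0,"ty": 0,"tz": 0,"rx": 0,"ry": 0.005,"rz": 0,"fingers": 1},
    {"tx": 0,"ty": 0,"tz": 0,"rx": 0,"ry": 0,"rz": 0,"fingers": 1},
  ],
)

```text
time: 27.45
ee_pos: [593.9, -236.8, 211.8]
tool_rot: [0.684, 0.73, 0.003, -0.001]
ft_force: [-0.4, 1.1, 9.7]
gripper_width: 0.122
```

```bash
cat > st.py <<'E'
from station import robot;import numpy as np
from scipy.spatial.transform import Rotation as R
s=robot.get_state();print(round(s['time'],2),np.round(s['moment'],3),np.round(s['ft_force'],2),np.round(s['ee_pos'],2),R.from_quat(s['tool_rot']).as_matrix().round(4)[2])
E
python3 st.py
```

```text
27.45 [0.474 0.034 0.053] [-0.41  1.09  9.7 ] [ 593.91 -236.82  211.78] [ 0.0045  0.0032 -1.    ]
```

servo_tool(
  rows=[
    {"tx": 0,"ty": 0,"tz": 0,"rx": 0,"ry": 0.01,"rz": 0,"fingers": 1},
    {"tx": 0,"ty": 0,"tz": 0,"rx": 0,"ry": 0,"rz": 0,"fingers": 1},
  ],
)

```text
time: 27.7
ee_pos: [593.9, -236.7, 211.8]
tool_rot: [0.684, 0.73, 0.006, -0.004]
ft_force: [-0.9, 3.3, 10.1]
gripper_width: 0.124
```

```bash
python3 st.py
```

```text
27.7 [0.44  0.101 0.006] [-0.95  3.26 10.07] [ 593.87 -236.65  211.8 ] [ 0.0148  0.003  -0.9999]
```

servo_tool(
  rows=[
    {"tx": 0,"ty": 0,"tz": 0,"rx": 0,"ry": -0.015,"rz": 0,"fingers": 1},
    {"tx": 0,"ty": 0,"tz": -0.0007,"rx": 0,"ry": 0,"rz": 0,"fingers": 1},
  ],
)

```text
time: 27.95
ee_pos: [593.8, -236.9, 211.9]
tool_rot: [0.684, 0.73, 0.001, 0.001]
ft_force: [2.6, 1.1, 3.3]
gripper_width: 0.124
```

```bash
python3 st.py
```

```text
27.95 [ 0.301 -0.472  0.023] [2.59 1.1  3.33] [ 593.81 -236.9   211.94] [-0.001  0.003 -1.   ]
```

servo_tool(
  rows=[
    {"tx": 0,"ty": 0,"tz": -0.0006,"rx": 0,"ry": 0,"rz": 0,"fingers": 1},
    {"tx": 0,"ty": 0,"tz": -0.0004,"rx": 0,"ry": 0,"rz": 0,"fingers": 1},
  ],
)

```text
time: 28.2
ee_pos: [593.6, -236.9, 212.0]
tool_rot: [0.684, 0.73, 0.001, 0.001]
ft_force: [4.1, 1.2, 1.5]
gripper_width: 0.123
```

```bash
python3 st.py
```

```text
28.2 [ 0.204 -1.079 -0.031] [4.12 1.19 1.5 ] [ 593.56 -236.89  212.03] [-0.      0.0021 -1.    ]
```

servo_tool(
  rows=[
    {"tx": 0,"ty": 0,"tz": -0.0006,"rx": 0,"ry": 0,"rz": 0,"fingers": 1},
    {"tx": 0,"ty": 0,"tz": -0.0004,"rx": 0,"ry": 0,"rz": 0,"fingers": 1},
  ],
)

```text
time: 28.45
ee_pos: [591.9, -237.2, 212.1]
tool_rot: [0.684, 0.73, -0.0, -0.001]
ft_force: [3.2, 1.7, -1.2]
gripper_width: 0.123
```

```bash
python3 st.py
```

```text
28.45 [ 0.184 -0.741  0.066] [ 3.21  1.67 -1.2 ] [ 591.89 -237.24  212.11] [ 3.0e-04 -1.6e-03 -1.0e+00]
```

servo_tool(
  rows=[
    {"tx": 0,"ty": 0.0006,"tz": 0.0005,"rx": 0,"ry": 0,"rz": 0,"fingers": 1},
    {"tx": 0,"ty": 0,"tz": 0.0006,"rx": 0,"ry": 0,"rz": 0,"fingers": 1},
    {"tx": 0,"ty": 0,"tz": 0.0004,"rx": 0,"ry": 0,"rz": 0,"fingers": 1},
  ],
)

```text
time: 28.82
ee_pos: [592.1, -237.3, 211.9]
tool_rot: [0.684, 0.729, -0.001, -0.001]
ft_force: [-4.2, 1.2, 8.9]
gripper_width: 0.122
```

```bash
python3 st.py
```

```text
28.82 [0.303 0.738 0.029] [-4.16  1.25  8.9 ] [ 592.11 -237.26  211.85] [-2.0e-04 -2.1e-03 -1.0e+00]
```

servo_tool(
  rows=[
    {"tx": 0,"ty": 0,"tz": 0.0003,"rx": 0,"ry": 0,"rz": 0,"fingers": 1},
    {"tx": 0,"ty": 0,"tz": 0,"rx": 0,"ry": 0,"rz": 0,"fingers": 1},
  ],
)

```text
time: 29.08
ee_pos: [592.1, -237.3, 211.8]
tool_rot: [0.684, 0.729, -0.001, -0.001]
ft_force: [-3.3, 0.5, 9.1]
gripper_width: 0.121
```

```bash
python3 st.py
```

```text
29.07 [0.307 0.777 0.026] [-3.32  0.51  9.14] [ 592.09 -237.26  211.82] [-4.e-04 -2.e-03 -1.e+00]
```

servo_tool(
  rows=[
    {"tx": 0,"ty": -0.0005,"tz": 0,"rx": 0,"ry": 0,"rz": 0,"fingers": 1},
    {"tx": 0,"ty": 0,"tz": 0,"rx": 0,"ry": 0,"rz": 0,"fingers": 1},
    {"tx": 0,"ty": 0,"tz": 0,"rx": 0,"ry": 0,"rz": 0,"fingers": 1},
  ],
)

```text
time: 29.45
ee_pos: [592.1, -237.3, 211.8]
tool_rot: [0.684, 0.73, -0.001, -0.0]
ft_force: [-3.1, 1.7, 6.8]
gripper_width: 0.125
```

servo_tool(
  rows=[
    {"tx": 0,"ty": 0,"tz": -0.0006,"rx": 0,"ry": 0,"rz": 0,"fingers": 1},
    {"tx": 0,"ty": 0,"tz": -0.0004,"rx": 0,"ry": 0,"rz": 0,"fingers": 1},
  ],
)

```text
time: 29.7
ee_pos: [592.0, -237.3, 212.0]
tool_rot: [0.684, 0.73, -0.0, -0.0]
ft_force: [-1.2, 1.5, 2.5]
gripper_width: 0.123
```

```bash
python3 st.py
```

```text
29.7 [0.154 0.241 0.027] [-1.24  1.5   2.49] [ 592.   -237.26  211.96] [-1.0e-04 -1.2e-03 -1.0e+00]
```

servo_tool(
  rows=[
    {"tx": 0,"ty": 0,"tz": 0,"rx": 0,"ry": 0,"rz": 0,"fingers": 0.82},
    {"tx": 0,"ty": 0,"tz": 0,"rx": 0,"ry": 0,"rz": 0,"fingers": 0.75},
    {"tx": 0,"ty": 0,"tz": 0,"rx": 0,"ry": 0,"rz": 0,"fingers": 0.65},
    {"tx": 0,"ty": 0,"tz": 0,"rx": 0,"ry": 0,"rz": 0,"fingers": 0.6},
    {"tx": 0,"ty": 0,"tz": 0,"rx": 0,"ry": 0,"rz": 0,"fingers": 0.6},
    {"tx": 0,"ty": 0,"tz": 0,"rx": 0,"ry": 0,"rz": 0,"fingers": 0.6},
  ],
)

```text
time: 30.45
ee_pos: [592.7, -237.1, 212.1]
tool_rot: [0.684, 0.73, 0.0, 0.0]
ft_force: [-0.0, 0.4, -0.4]
gripper_width: 0.398
```

```bash
python3 st.py; python3 -c "
from h import *
from station import robot
for n in('side',):
    f=robot.grab_frame(n);np.savez(n+'13.npz',**f)
    crop(f,260,90,110,110,7,n+'13.png')
"
```

```text
30.45 [-0.012 -0.055 -0.04 ] [-0.05  0.38 -0.35] [ 592.67 -237.07  212.06] [-0.  0. -1.]
```

View pics/side13.png

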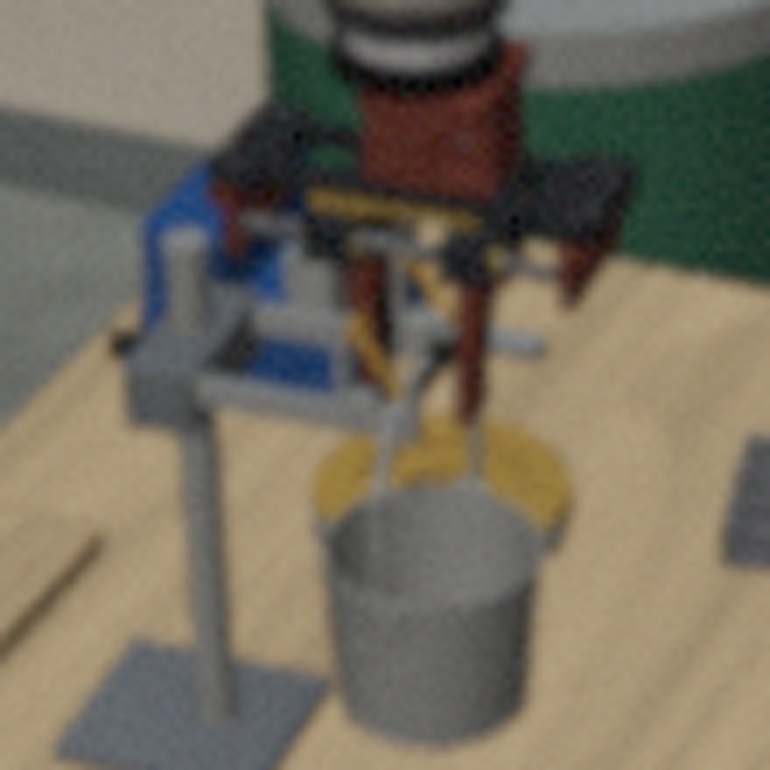

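servo_tool(
  rows=[
    {"tx": 0,"ty": 0,"tz": -0.003,"rx": 0,"ry": 0,"rz": 0,"fingers": 0.6},
    {"tx": 0,"ty": 0,"tz": -0.006,"rx": 0,"ry": 0,"rz": 0,"fingers": 0.6},
    {"tx": 0,"ty": 0,"tz": -0.01,"rx": 0,"ry": 0,"rz": 0,"fingers": 0.6},
    {"tx": 0,"ty": 0,"tz": -0.012,"rx": 0,"ry": 0,"rz": 0,"fingers": 0.6},
  ],
)

```text
time: 31.0
ee_pos: [592.8, -237.1, 244.1]
tool_rot: [0.684, 0.73, 0.0, 0.0]
ft_force: [0.7, 0.2, -0.3]
gripper_width: 0.399
```

servo_tool(
  rows=[
    {"tx": 0,"ty": 0,"tz": -0.015,"rx": 0,"ry": 0,"rz": 0,"fingers": 0.6},
    {"tx": 0,"ty": 0,"tz": -0.02,"rx": 0,"ry": 0,"rz": 0,"fingers": 0.6},
    {"tx": 0,"ty": 0,"tz": -0.025,"rx": 0,"ry": 0,"rz": 0,"fingers": 0.6},
    {"tx": 0,"ty": 0,"tz": -0.03,"rx": 0,"ry": 0,"rz": 0,"fingers": 0.6},
    {"tx": 0,"ty": -0.03,"tz": -0.03,"rx": 0,"ry": 0,"rz": 0,"fingers": 0.6},
    {"tx": 0,"ty": -0.04,"tz": 0,"rx": 0,"ry": 0,"rz": 0,"fingers": 0.6},
    {"tx": 0,"ty": -0.04,"tz": 0,"rx": 0,"ry": 0,"rz": 0,"fingers": 0.6},
    {"tx": -0.03,"ty": -0.03,"tz": 0,"rx": 0,"ry": 0,"rz": 0,"fingers": 0.6},
    {"tx": -0.03,"ty": 0,"tz": 0,"rx": 0,"ry": 0,"rz": 0,"fingers": 0.6},
    {"tx": -0.03,"ty": 0,"tz": 0,"rx": 0,"ry": 0,"rz": 0,"fingers": 0.6},
    {"tx": -0.02,"ty": 0,"tz": 0,"rx": 0,"ry": 0,"rz": 0,"fingers": 0.6},
    {"tx": 0,"ty": 0,"tz": 0,"rx": 0,"ry": 0,"rz": 0,"fingers": 0.6},
  ],
)

```text
time: 32.5
ee_pos: [459.9, -356.9, 363.1]
tool_rot: [0.685, 0.729, 0.0, -0.0]
ft_force: [0.7, -0.4, 0.5]
gripper_width: 0.399
```

```bash
python3 st.py; python3 -c "
from h import *
from station import robot
for n in('side','top'):
    f=robot.grab_frame(n);np.savez(n+'14.npz',**f)
    crop(f,*((260,90,110,110,7) if n=='side' else (350,105,60,60,10)),n+'14.png')
    cv2.imwrite('pics/full14'+n+'.png',f['image'][:,:,::-1])
"
```

```text
32.5 [-0.02  -0.092  0.04 ] [ 0.73 -0.41  0.52] [ 459.86 -356.91  363.08] [ 2.e-04 -0.e+00 -1.e+00]
```

View pics/side14.png

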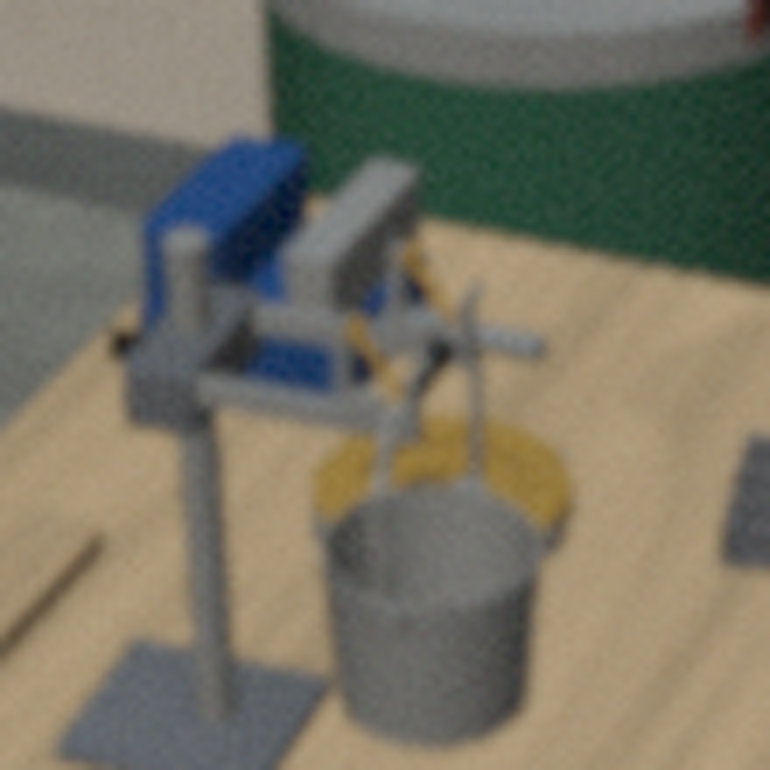

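View pics/top14.png

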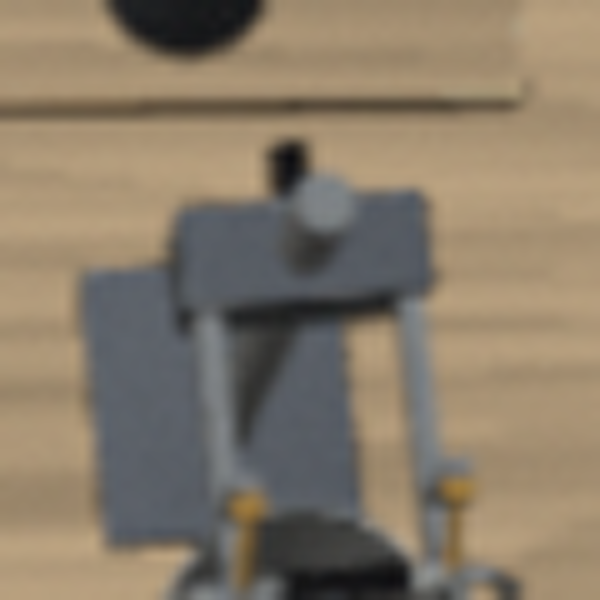

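View pics/full14top.png

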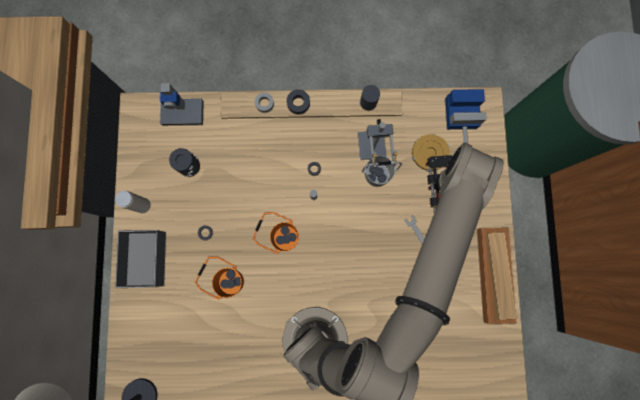

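```bash
python3 -c "
from station import robot
print(robot.close_job())"
```

```text
the job is handed in; nothing more can be done
None
```

The steel pail now hangs in both seats of the hook stand with both keepers shut over the bail's bar. I handed the job in at about 32.6 s of the 72 s allowed.

**Swing and carry:** I gripped the sleeve lightly and swung the bail upright along its arc. The pail stayed standing: its rim moved about 1 mm, and my push or pull on it peaked at about 6 N. I lifted it to bring the bar to about 298 mm, carried it over the loose items and approached the stand from its -x side.

**Seating:**
- **Keepers:** The bar met the keepers with the fingertips at about 230.5 mm. Force between pail and stand peaked at about 11 N. Both keepers then snapped, and the force reading fell back to the pail's weight alone, about 5 N.
- **Seats:** The bar stopped hard with the fingertips at about 211.9 mm. I pressed it to about 15 N at two positions 2 mm apart, found the same height each time, eased off, and only then let go.

**Last checks:**
- With the fingers open the force reading was about zero, and both pictures show both keepers shut, the pail hanging straight and the bystanders where they were. The spanner is partly hidden by the arm in the last top view.
- **Snap height:** The keepers shut only 2–4 mm above the seat by the fingertip reading, where about 6 mm was expected. The arm was flexing under load then. The floor height by feel, about 228 mm, is close to the 229–231 mm from the cameras.
- **Load balance:** The moment readings were too noisy to show exactly how the load is shared between the two seats. They were consistent with both carrying it.

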